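# Fill and latch the tasting-room ice box

## Robot

A 6-joint arm with a two-finger parallel gripper is mounted at the origin on the work surface. World frame = base frame: x ahead of the robot, y to its left, z up, the work surface at z = 0. Lengths are in m, angles in rad, forces in N, time in s.
With the tool pointing down it reaches from about 0.425 to 0.95 m from the base axis. Payload 3.5 kg.
Tool frame: the origin (TCP) lies midway between the tips of the shut fingers; the grasp point (between the pads) lies 19 mm behind it; z points along the fingers, y is the line along which they close (so a half turn about z gives the same grasp; the last joint's range is limited). The gripper opens to 85 mm and grips with 20 to 120 N. Pads are 22 mm wide; open, the fingers measure 114 mm over their backs; the gripper's body (76 mm by 85 mm) begins 54 mm behind the grasp point. The pads swing forward as they close: fully open they stand 13 mm farther back than shut.
Start: joints at [1.146, 0.286, 1.577, -0, 1.279, -0.15], TCP at [0.183, 0.65, 0.231] pointing down, gripper open.
Joint ranges: [-2.77, 2.77], [-0.9, 2.22], [0.21, 2.48], [-1.53, 4.67], [0.24, 2.81], [-2.84, 2.84]. Speed limits (rad/s): [2.79, 2.79, 3.14, 3.14, 3.14, 3.14].

## Interface

Orientations are given as a unit quaternion [x, y, z, w].
In Python, from plant import ctrl gives the robot as it stands. The module is installed in compiled form; this text tells all that it offers.
- The arm moves only by the shell command python3 -m inch 'ROWS' [FORCE]. ROWS is JSON, a list of rows, each a list of 5 numbers: the closure, from 0 (fully open) to 1 (shut), then the shift along the tool's x, y, z in m, then the turn about the tool's z in degrees. A call has 1 to 5 rows; each row is the pose to reach, as a shift and turn from the pose commanded when the call began, along the tool's axes at that moment; what a row does not reach only later rows make up. A row lasts 1/12 s, in which the tool goes at most 41.7 mm and 7.16 degrees, less where a joint would pass 70% of its speed; a pose out of reach is approached as far as the arm can. A call with a gripper value outside its range is refused whole. The fingers move at their own pace and stop on an object; FORCE is the grip in N (left out, the last holds). Time passes only in rows, so rows that repeat a pose let the fingers close. It gives the time, the measured TCP pose, the force, the opening and the grip force at its end, in the units of the state.
- ctrl.get_state(): the state, without advancing time (a new reading comes with each control period).
- ctrl.read_camera(name): name is "scene" or "top" or "wrist"; returns a dict with "pixels" (384x512x3 uint8, red, green, blue), "depth" (384x512 float32, m along the optical axis (not along the pixel's ray), 0 where there is no reading), "fx", "fy", "cx", "cy" (pixels), "xyz" and "rotation" of the camera in the world; the wrist camera has in their place "mount" (4x4, takes a point from camera to tool coordinates, whose origin is the TCP and whose axes are the flange's). Camera axes: x right, y down, z forward; pixel columns grow to the right and rows downward; lengths in m; the calibration is good to about 2 mm. A picture is of the moment at which its call begins: read the wrist's pose just before it.
- ctrl.sign_off(): hands the job in; it is judged then, once.
Trained networks look in a picture, given as the dict that the camera call returned (one of the last four; its "shot" number tells which), for a name from the list of things; names that differ only in an ending like _2 or _b are one class to them, and where a whole thing is asked for, a point or a joint stands for the part that bears it (a point fixed in the world has none). Each returns a list of dicts, best first, with "score" (0 to 1); they miss things now and then, are a little off and sometimes report something else, mostly with a low value. They report only what shows in the picture. A call takes as long as a camera call. They do not tell look-alikes from the thing itself.
- ctrl.spot_in(query, picture): "at" ([column, row] in pixels, amid what is visible of it).
- ctrl.tip_of(query, picture): "at" ([column, row] in pixels: a listed point, or the origin of a listed thing).
The state is a dict: "time": time; "qpos": joint angles; "dq": joint speeds; "joint_efforts": joint torques, N m; "eef_pos": TCP position; "tcp_rot": TCP orientation; "contact_force": force on the tool from outside, world axes, zero at the start; "wrist_torque": the same for the moment, N m; "opening": opening from 0.0 (shut) to 1.0 (fully open); "finger_force": force on a finger pad.
Only numpy, scipy, OpenCV 4.12 (cv2) and the standard library are available. Lean on these libraries where they do the work, as an engineer would, in place of code of your own. Each camera call takes 0.05 s, during which the arm holds its last target. There are 200 camera calls.

## Task

Use the scoop to move all the ice from the steel trough into the white ice box, never touching the ice with the gripper or arm, and lay the scoop back flat in the middle of its mat. With all the ice in, shut the lid fully, and only then swing the latch over it, fully home against its catch. Leave the glassware, funnel and marker where they are.

Things in the scene. Friction and masses are not known exactly. Their poses are not given: they have to be found in the camera images.
- scoop_grip (a point): Aluminium scoop: centre of its black grip bar (16 mm wide, 26 mm high, 90 mm long along x), 90 mm above the scoop's underside. The nose edge is 80 mm ahead (+x) and 90 mm below, the back wall 40 mm behind, the hood's top 35 mm below this point. Axes: x to the open nose, z up out of the pan. 200 g. Lies flat on the mat at the start.
- scoop_nose (a point): Middle of the scoop's bare front edge, on its underside. The pan is 120 mm long (x), 96 mm wide (y), floor flat and 2.5 mm thick; its sides, 52 mm high, begin 25 mm behind the nose; a back wall and a hood enclose the rear 55 mm. Same axes as scoop_grip. Sliding it under packed ice takes 5 to 20 N.
- mat: Thin black rubber mat, 200 mm (x) by 130 mm (y), 4 mm thick, fixed, the scoop's place; origin under its centre.
- trough: Dark steel ice trough, fixed, outside 340 mm (x) by 116 mm (y), 50 mm high, walls and floor 5 mm (inside 330 by 106 mm). Origin under its centre. The +x end is nearest the ice box; ice lies in the middle and +x half, the -x end is free for the scoop to enter. Pushed along the floor to the upright +x wall, the nose slides under the ice.
- icebox: White ice box, fixed, outside 170 mm (x) by 200 mm (y), 100 mm high, walls and floor 10 mm; origin under its centre. The lid hinges on the +x rim (away from the trough), at x = 85, z = 100 mm; it is 12 mm thick, 170 mm from hinge to free edge, 200 mm wide, with a finger tab 18 mm beyond the free edge's middle. The latch post stands at x = 0, y = 113 mm.
- lid (a joint): Ice box lid angle: 0 = shut flat on the rim, about 1.7 = standing open, at most 1.9. It grows as it opens. Stiff hinge: it stays where left; about 4 N at the free edge moves it.
- lid_edge (a point): Middle of the lid's free edge, on its outer (upper) face.
- latch (a joint): Latch arm angle: 0 = closed, the arm lying over the shut lid along -y of the ice box, against the steel catch on the lid; grows as the arm swings out towards -x of the ice box, at most 2.0. Turns about an upright axis at x = 0, y = 113 mm of the ice box; stays where left; under 1 N at the peg moves it.
- latch_peg (a point): Upright black peg at the latch arm's end, 83 mm from the pivot, 14 mm thick, from 125 to 171 mm above the table; this point is 150 mm above it. The arm's top is at 125 mm, the shut lid's top at 112.5 mm, the catch reaches 134 mm.
- ice1_c (a point): Ice piece, clear round gem 38 mm across, 34 mm high, edges bevelled 10 mm, 27 g, slippery; this point is its centre. May be absent.
- ice2_c (a point): Ice piece, clear round gem 38 mm across, 34 mm high, edges bevelled 10 mm, 27 g, slippery; this point is its centre. May be absent.
- ice3_c (a point): Ice piece, clear round gem 38 mm across, 34 mm high, edges bevelled 10 mm, 27 g, slippery; this point is its centre. May be absent.
- ice4_c (a point): Ice piece, clear round gem 38 mm across, 34 mm high, edges bevelled 10 mm, 27 g, slippery; this point is its centre. May be absent.
- ice5_c (a point): Ice piece, clear round gem 38 mm across, 34 mm high, edges bevelled 10 mm, 27 g, slippery; this point is its centre. May be absent.
- ice6_c (a point): Ice piece, clear round gem 38 mm across, 34 mm high, edges bevelled 10 mm, 27 g, slippery; this point is its centre. May be absent.
- ice7_c (a point): Ice piece, clear round gem 38 mm across, 34 mm high, edges bevelled 10 mm, 27 g, slippery; this point is its centre. May be absent.
- ice8_c (a point): Ice piece, clear round gem 38 mm across, 34 mm high, edges bevelled 10 mm, 27 g, slippery; this point is its centre. May be absent.
- carafe: Glass carafe, 190 mm high, 96 mm across, loose bystander; origin in the middle of its underside.
- cylinder: Measuring cylinder, 228 mm high, foot 72 mm across, loose bystander; origin in the middle of its underside.
- funnel: White funnel standing mouth down, 90 mm high, 100 mm across, loose bystander; origin in the middle of its underside.
- wineglass: Wine glass, 180 mm high, 76 mm across, loose bystander; origin in the middle of its underside.
- marker: Yellow marker pen lying down, 120 by 22 by 18 mm, loose bystander; origin in the middle of its underside.
Mind the look-alikes: they are no part of the job. What is shaped like the part that bears ice4_c but pink is not meant.

How it is judged:
On the way, in this order (a step that is already met when the one before it is completed fails the run):
1. all the ice is in the box (x of ice1_c in the frame of icebox between -0.075 and 0.075 m and y of ice1_c in the frame of icebox between -0.09 and 0.09 m and z of each of ice1_c, ice2_c, ice3_c, ice4_c, ice5_c, ice6_c, ice7_c, ice8_c in the frame of icebox below 0.095 m and x of ice2_c in the frame of icebox between -0.075 and 0.075 m and y of ice2_c in the frame of icebox between -0.09 and 0.09 m and x of ice3_c in the frame of icebox between -0.075 and 0.075 m and y of ice3_c in the frame of icebox between -0.09 and 0.09 m and x of ice4_c in the frame of icebox between -0.075 and 0.075 m and y of ice4_c in the frame of icebox between -0.09 and 0.09 m and x of ice5_c in the frame of icebox between -0.075 and 0.075 m and y of ice5_c in the frame of icebox between -0.09 and 0.09 m and x of ice6_c in the frame of icebox between -0.075 and 0.075 m and y of ice6_c in the frame of icebox between -0.09 and 0.09 m and x of ice7_c in the frame of icebox between -0.075 and 0.075 m and y of ice7_c in the frame of icebox between -0.09 and 0.09 m and x of ice8_c in the frame of icebox between -0.075 and 0.075 m and y of ice8_c in the frame of icebox between -0.09 and 0.09 m), for 0.2 s.
2. the lid is shut (value of joint lid below 0.05 rad), for 0.2 s.
3. the latch is home (value of joint latch below 0.08 rad), for 0.2 s.
At the end, for the whole second after the job is handed in: Every ice piece lies at rest in the ice box, the lid is shut (under 0.05 rad), the latch closed (under 0.08 rad), and the scoop lies flat (within 0.12 rad) and at rest on its mat, its grip within 55 mm of the mat's centre (all of step 1 and linear speed of each of ice1, ice2, ice3, ice4, ice5, ice6, ice7, ice8 below 0.05 m/s and value of joint lid below 0.05 rad and value of joint latch below 0.08 rad and horizontal distance between scoop_grip and mat below 0.055 m and angle between scoop_grip's own z axis and vertical below 0.12 rad and height (world z) of scoop_grip below 0.104 m and linear speed of scoop below 0.02 m/s); the robot touches nothing.
It fails at once if the gripper or arm touches the ice (contact force between any of ice1, ice2, ice3, ice4, ice5, ice6, ice7, ice8 and the fingers above 0.5 N or contact force between any of ice1, ice2, ice3, ice4, ice5, ice6, ice7, ice8 and the arm above 0.5 N).
It fails at once if a bystander is disturbed (moved more than 40 mm) (distance of any of carafe, cylinder, funnel, wineglass, marker from where it was at the start of the episode above 0.04 m).
It fails at once if the latch is swung in while the lid is open (value of joint latch below 0.4 rad and value of joint lid above 0.15 rad).
Of ice1, ice2, ice3, ice4, ice5, ice6, ice7, ice8 only 6 to 8 are there at a start; the rules pass over those that are not, and their reading is None.
At some moment in a run one of scoop may be knocked a few centimetres aside while the robot is not near it.
It also fails if it takes over 210 s, if anything falls off the work surface, if the arm or the gripper's body presses on something with over 40 N, if the wrist force passes 120 N, or if a joint passes its speed limit or range.

## Working session

There is one attempt and no reset: what is moved stays moved. The work goes in short steps, Python scripts to look and compute and a shell command to move; the robot and the scene stay as the last step left them, time stands still between calls to the robot, and variables do not carry over. Pictures are saved under pics/ and viewed, at most 14 in all, crops included, and the job is handed in when it is done.

```bash
mkdir -p pics; cat > h.py <<'E'
import numpy as np, cv2
from scipy.spatial.transform import Rotation as R
from plant import ctrl
def shot(n):
    s=ctrl.get_state(); p=ctrl.read_camera(n)
    if n=="wrist":
        T=np.eye(4);T[:3,:3]=R.from_quat(s["tcp_rot"]).as_matrix();T[:3,3]=s["eef_pos"]
        p["T"]=T@np.array(p["mount"])
    else:
        T=np.eye(4);r=np.array(p["rotation"]);T[:3,:3]=r if r.shape==(3,3) else R.from_quat(r).as_matrix();T[:3,3]=p["xyz"];p["T"]=T
    return p
def save(p,f,box=None,k=1):
    im=p["pixels"][:,:,::-1]
    if box: im=im[box[1]:box[3],box[0]:box[2]]
    cv2.imwrite("pics/"+f,cv2.resize(im,None,fx=k,fy=k,interpolation=cv2.INTER_CUBIC))
def ray(p,uv):
    d=np.array([(uv[0]-p["cx"])/p["fx"],(uv[1]-p["cy"])/p["fy"],1.]);return p["T"][:3,3],p["T"][:3,:3]@d
def atz(p,uv,z):
    o,d=ray(p,uv);return o+d*(z-o[2])/d[2]
def dep(p,uv):
    u,v=int(round(uv[0])),int(round(uv[1]));w=p["depth"][max(v-2,0):v+3,max(u-2,0):u+3];w=w[w>0]
    if not len(w): return None
    o,d=ray(p,uv);return o+d*np.median(w)
def tri(ps,uvs):
    A=np.zeros((3,3));b=np.zeros(3)
    for p,uv in zip(ps,uvs):
        o,d=ray(p,uv);d=d/np.linalg.norm(d);M=np.eye(3)-np.outer(d,d);A+=M;b+=M@o
    return np.linalg.solve(A,b)
E
cat > a.py <<'E'
from h import *
np.set_printoptions(precision=3,suppress=True)
s=ctrl.get_state();print(s["eef_pos"],R.from_quat(s["tcp_rot"]).as_matrix().tolist())
P={n:shot(n) for n in("scene","top")}
for n in P: save(P[n],n+"0.png",k=1.5); print(n,P[n]["xyz"])
for q in["scoop_grip","scoop_nose","mat","trough","icebox","lid_edge","latch_peg","ice1_c","carafe","cylinder","funnel","wineglass","marker"]:
    D={n:ctrl.tip_of(q,P[n]) for n in P}
    for n in P:
        for d in D[n][:9 if "ice1" in q else 2]:
            x=dep(P[n],d["at"]);print(q,n,np.round(d["at"]),round(d["score"],2),x)
    if D["scene"] and D["top"] and "ice1" not in q: print("   TRI",tri([P["scene"],P["top"]],[D["scene"][0]["at"],D["top"][0]["at"]]))
E
python3 a.py
```

```text
[0.183 0.649 0.23 ] [[-0.9624720957426548, 0.2713790064857611, -0.0009485544493704318], [0.2713804856225981, 0.9624695931083626, -0.002216836725254272], [0.0003113518668860339, -0.0023910626559843864, -0.9999970929354697]]
scene [1.106 0.558 0.639]
top [ 0.34  -0.041  1.176]
scoop_grip scene [387. 218.] 0.96 [0.418 0.246 0.105]
scoop_grip top [133. 245.] 0.96 [0.408 0.236 0.107]
scoop_grip top [188. 113.] 0.18 [0.754 0.126 0.045]
   TRI [0.408 0.24  0.097]
scoop_nose scene [191.  85.] 0.61 [ 0.499 -0.358  0.265]
scoop_nose top [146. 278.] 0.56 [0.333 0.226 0.007]
   TRI [0.509 0.025 0.403]
mat scene [391. 249.] 0.94 [0.44  0.281 0.053]
trough scene [315. 276.] 0.96 [0.602 0.206 0.024]
trough top [164. 182.] 0.78 [0.577 0.189 0.005]
   TRI [ 0.579  0.19  -0.003]
icebox top [332. 211.] 0.98 [ 0.502 -0.247  0.01 ]
lid_edge top [413. 199.] 0.6 [ 0.487 -0.36   0.283]
latch_peg scene [203. 155.] 0.53 [ 0.598 -0.181  0.152]
latch_peg top [315. 161.] 0.68 [ 0.594 -0.185  0.171]
   TRI [ 0.597 -0.186  0.15 ]
ice1_c scene [312. 273.] 0.66 [0.607 0.201 0.032]
ice1_c top [163. 172.] 0.68 [0.596 
[... 279 characters left out ...]
0.3 [0.6   0.185 0.038]
   TRI [ 0.766 -0.011 -0.005]
cylinder scene [230. 306.] 0.7 [0.784 0.146 0.022]
cylinder top [188. 112.] 0.84 [0.754 0.125 0.051]
   TRI [0.773 0.132 0.001]
funnel scene [302. 206.] 0.55 [0.441 0.024 0.029]
funnel top [238. 240.] 0.69 [ 0.421 -0.007  0.089]
funnel top [193. 172.] 0.53 [0.598 0.109 0.033]
   TRI [0.423 0.    0.008]
wineglass scene [154. 242.] 0.86 [ 0.79  -0.13   0.009]
wineglass scene [391. 249.] 0.53 [0.44  0.282 0.053]
wineglass top [288. 106.] 0.98 [ 0.785 -0.139  0.013]
wineglass top [180. 175.] 0.43 [0.59  0.143 0.036]
   TRI [ 0.788 -0.138  0.003]
marker top [364. 128.] 0.91 [ 0.723 -0.339  0.018]
marker top [212. 187.] 0.63 [0.559 0.061 0.04 ]
```

View pics/top0.png

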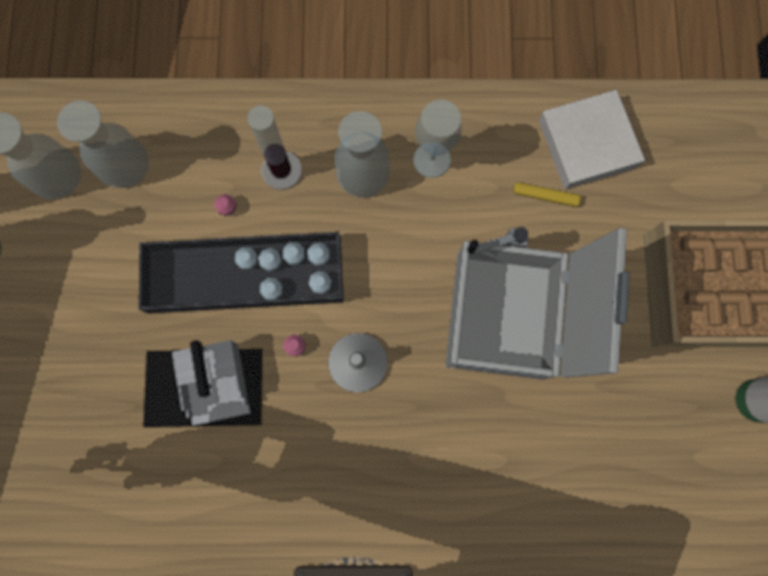

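View pics/scene0.png

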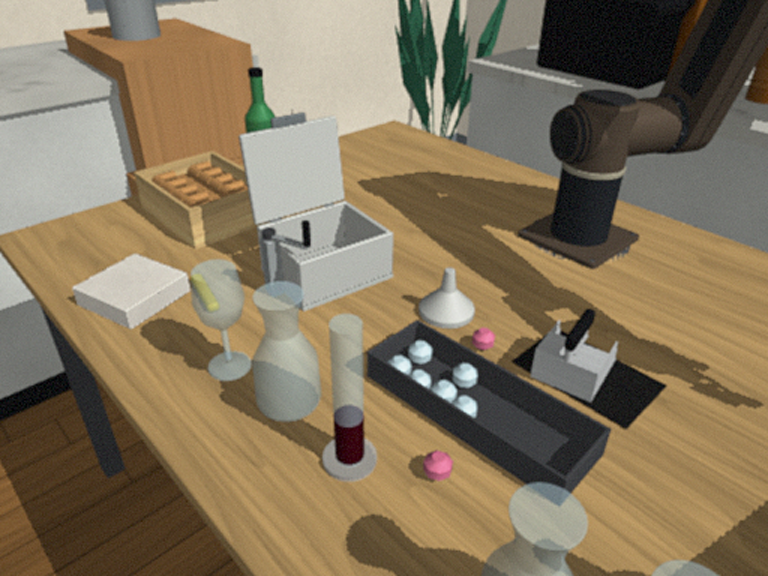

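```bash
cat > b.py <<'E'
from h import *
np.set_printoptions(precision=3,suppress=True)
p=shot("top")
v,u=np.mgrid[0:384,0:512];Z=p["depth"]
C=np.stack([(u-p["cx"])/p["fx"]*Z,(v-p["cy"])/p["fy"]*Z,Z],-1)@p["T"][:3,:3].T+p["T"][:3,3]
def rect(name,m):
    q=C[m][:,:2];r=cv2.minAreaRect((q*1000).astype(np.float32));e=np.unique(np.round(r[2],1));print(name,m.sum(),np.array(r[0])/1000,r[1],r[2]);return q
X,Y,H=C[...,0],C[...,1],C[...,2]
near=(np.hypot(X-.408,Y-.24)<.12)&(Z>0)
q=rect("bar",near&(H>.088)&(H<.115))
rect("scoop walls",near&(H>.03)&(H<.085))
rect("pan+",near&(H>.003)&(H<.085)&(p["pixels"].min(-1)>70)&(p["pixels"].max(-1).astype(int)-p["pixels"].min(-1)<40))
rect("mat",(np.hypot(X-.4,Y-.25)<.16)&(p["pixels"].max(-1)<40)&(H<.01)&(H>-.01))
rect("trough rim",(np.hypot(X-.58,Y-.19)<.25)&(H>.042)&(H<.056)&(Y>0.005)&(Y<.375)&(X>.5)&(X<.67))
rect("box rim",(np.hypot(X-.5,Y+.247)<.18)&(H>.092)&(H<.107))
rect("lid",(np.hypot(X-.5,Y+.36)<.18)&(H>.125)&(Y<-.26)&(H<.29))
rect("latch",(np.hypot(X-.6,Y+.2)<.08)&(H>.115)&(H<.2))
for z in (.05,):
  for a in((139,243),(340,234),(342,300),(141,311)): print("tr",atz(p,np.array(a)/1.5,z))
for a in((460,245),(567,250),(556,376),(449,366)): print("bx",atz(p,np.array(a)/1.5,.1))
for a in((147,351),(263,349),(262,426),(144,426)): print("mat",atz(p,np.array(a)/1.5,.004))
for a in((245,258),(270,259),(293,253),(318,253),(270,288),(319,283)):print("ice",atz(p,np.array(a)/1.5,.03))
save(p,"c1.png",(100,215,180,290),6)
E
python3 b.py
```

```text
bar 308 [0.408 0.24 ] (89.65151977539062, 17.162473678588867) 12.539695739746094
scoop walls 1021 [0.429 0.24 ] (183.6295928955078, 108.0998764038086) 4.901534557342529
pan+ 1649 [0.391 0.244] (132.8377227783203, 112.71571350097656) 12.940239906311035
mat 1641 [0.43  0.255] (222.60081481933594, 194.9624481201172) 0.28801214694976807
trough rim 886 [0.576 0.193] (117.29756927490234, 340.38751220703125) 3.2545080184936523
box rim 1315 [ 0.517 -0.253] (172.6258544921875, 223.4928436279297) 82.79230499267578
lid 3291 [ 0.521 -0.345] (252.4695587158203, 107.57362365722656) 17.491085052490234
latch 294 [ 0.609 -0.227] (28.343286514282227, 101.20133972167969) 12.060407638549805
tr [0.62  0.363 0.05 ]
tr [0.636 0.023 0.05 ]
tr [0.523 0.019 0.05 ]
tr [0.504 0.352 0.05 ]
bx [ 0.605 -0.174  0.1  ]
bx [ 0.597 -0.347  0.1  ]
bx [ 0.395 -0.319  0.1  ]
bx [ 0.41  -0.153  0.1  ]
mat [0.442 0.353 0.004]
mat [0.445 0.155 0.004]
mat [0.317 0.153 0.004]
mat [0.316 0.35  0.004]
ice [0.599 0.187 0.03 ]
ice [0.597 0.144 0.03 ]
ice [0.608 0.105 0.03 ]
ice [0.608 0.062 0.03 ]
ice [0.547 0.142 0.03 ]
ice [0.556 0.059 0.03 ]
```

View pics/c1.png

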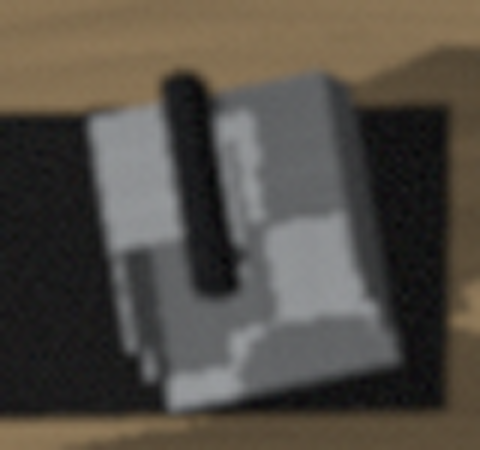

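```bash
cat > to.py <<'E'
import sys
from h import *
# python3 to.py x y z heading_deg : remaining shift in tool axes (mm) and turn
x,y,z,h=map(float,sys.argv[1:5]);s=ctrl.get_state();M=R.from_quat(s["tcp_rot"]).as_matrix()
hd=np.degrees(np.arctan2(M[1,0],M[0,0]))
print("t %.1f pos %s head %.1f F %s open %.2f ff %s"%(s["time"],np.round(s["eef_pos"],4),hd,np.round(s["contact_force"],1),s["opening"],s["finger_force"]))
print("shift mm",np.round(M.T@(np.array([x,y,z])-s["eef_pos"])*1000,1),"turn",round((hd-h+180)%360-180,1))
E
for i in 1 2 3; do python3 -m inch '[[0,-0.109,-0.111,0,0],[0,-0.109,-0.111,0,0],[0,-0.109,-0.111,0,0],[0,-0.109,-0.111,0,0],[0,-0.109,-0.111,0,0]]' 30 >/dev/null; done
for i in 1 2 3 4 5; do python3 -m inch '[[0,0,0,0,30.4],[0,0,0,0,30.4],[0,0,0,0,30.4],[0,0,0,0,30.4],[0,0,0,0,30.4]]'; done
python3 to.py .408 .24 .075 12.5
```

```text
time: 3.12
eef_pos: [0.4072, 0.2417, 0.2315]
tcp_rot: [0.394, 0.919, 0.0, -0.0]
contact_force: [-0.2, -0.7, -0.1]
opening: 0.999
finger_force: 0.0
time: 3.53
eef_pos: [0.4072, 0.2418, 0.2315]
tcp_rot: [0.621, 0.784, 0.0, -0.0]
contact_force: [0.3, -0.2, -0.2]
opening: 0.999
finger_force: 0.0
time: 3.95
eef_pos: [0.4072, 0.2418, 0.2316]
tcp_rot: [0.805, 0.594, 0.0, -0.0]
contact_force: [0.2, -0.3, 0.4]
opening: 0.998
finger_force: 0.0
time: 4.37
eef_pos: [0.4072, 0.2418, 0.2315]
tcp_rot: [0.932, 0.362, 0.0, -0.0]
contact_force: [0.3, -0.7, 0.7]
opening: 0.999
finger_force: 0.0
time: 4.78
eef_pos: [0.4072, 0.2418, 0.2315]
tcp_rot: [0.994, 0.105, 0.0, -0.0]
contact_force: [0.9, -0.2, 0.0]
opening: 1.001
finger_force: 0.0
t 4.8 pos [0.4072 0.2418 0.2315] head 12.0 F [ 0.9 -0.2  0. ] open 1.00 ff 0.0
shift mm [  0.3   2.1 156.5] turn -0.5
```

```bash
cat > w.py <<'E'
from h import *
np.set_printoptions(precision=3,suppress=True)
p=shot("wrist");t=shot("top")
for n,q in(("w",p),("t",t)):
    for d in ctrl.tip_of("scoop_grip",q)[:1]: print(n,np.round(d["at"]),d["score"],atz(q,d["at"],.094),dep(q,d["at"]))
v,u=np.mgrid[0:384,0:512];Z=t["depth"]
for n,q in(("w",p),):
    Z=q["depth"];C=np.stack([(u-q["cx"])/q["fx"]*Z,(v-q["cy"])/q["fy"]*Z,Z],-1)@q["T"][:3,:3].T+q["T"][:3,3]
    m=(Z>0)&(C[...,2]>.085)&(C[...,2]<.12)&(np.hypot(C[...,0]-.408,C[...,1]-.24)<.1)
    print(m.sum(),np.median(C[m],0) if m.any() else 0,cv2.minAreaRect((C[m][:,:2]*1000).astype(np.float32)) if m.sum()>5 else 0)
E
python3 w.py
```

```text
w [260. 176.] 0.83 [0.407 0.239 0.094] [0.411 0.24  0.108]
t [133. 244.] 0.69 [0.41  0.24  0.094] [0.409 0.237 0.106]
2058 [0.412 0.241 0.107] ((408.1330261230469, 240.2037353515625), (88.39977264404297, 15.4904146194458), 12.564926147460938)
```

```bash
python3 -m inch '[[0,0,0.002,0.04,-0.5],[0,0,0.002,0.08,-0.5],[0,0,0.002,0.11,-0.5],[0,0,0.002,0.14,-0.5],[0,0,0.002,0.156,-0.5]]' >/dev/null
python3 -m inch '[[0,0,0,0,0],[1,0,0,0,0],[1,0,0,0,0],[1,0,0,0,0],[1,0,0,0,0]]' 80 >/dev/null
python3 -m inch '[[1,0,0,0,0],[1,0,0,0,0],[1,0,0,0,0],[1,0,0,-0.01,0],[1,0,0,-0.03,0]]' 
python3 -m inch '[[1,0,0,-0.03,0],[1,0,0,-0.06,0],[1,0,0,-0.09,0],[1,0,0,-0.12,0],[1,0,0,-0.12,0]]' 
python3 to.py .57 .25 .2 93.2
```

```text
time: 6.23
eef_pos: [0.4053, 0.2375, 0.1031]
tcp_rot: [0.994, 0.111, -0.004, 0.001]
contact_force: [-0.0, 0.2, -2.7]
opening: 0.175
finger_force: 79.6
time: 6.65
eef_pos: [0.411, 0.2395, 0.2328]
tcp_rot: [0.994, 0.111, 0.006, -0.001]
contact_force: [1.3, 0.1, 0.4]
opening: 0.176
finger_force: 79.9
t 6.7 pos [0.411  0.2395 0.2328] head 12.8 F [1.3 0.1 0.4] open 0.18 ff 79.91411089897156
shift mm [156.9  24.9  34.7] turn -80.4
```

```bash
for i in 1 2 3; do python3 -m inch '[[1,0,0,0,-26.8],[1,0,0,0,-26.8],[1,0,0,0,-26.8],[1,0,0,0,-26.8],[1,0,0,0,-26.8]]' >/dev/null; done
python3 to.py .5693 .31 .16 93.25
cat > c.py <<'E'
from h import *
np.set_printoptions(precision=4,suppress=True)
for n in("top","scene"):
    q=shot(n);v,u=np.mgrid[0:384,0:512];Z=q["depth"];C=np.stack([(u-q["cx"])/q["fx"]*Z,(v-q["cy"])/q["fy"]*Z,Z],-1)@q["T"][:3,:3].T+q["T"][:3,3]
    X,Y,H=C[...,0],C[...,1],C[...,2]
    m=(Z>0)&(H>.044)&(H<.056)&(Y>.0)&(Y<.38)&(X>.49)&(X<.66)
    xr=X+ (Y-.192)*.057   # straightened lateral coordinate
    for lo,hi in((.03,.12),(.12,.2),(.2,.27),(.27,.35)):
        w=m&(Y>lo)&(Y<hi);a=xr[w&(xr>.60)];b=xr[w&(xr<.545)]
        if len(a)>5 and len(b)>5: print(n,lo,hi,len(a),len(b),np.percentile(a,[2,50,98]),np.percentile(b,[2,50,98]),(np.median(a)+np.median(b))/2)
E
python3 c.py
```

```text
t 7.9 pos [0.4075 0.2383 0.2247] head 93.0 F [-0.5  0.2 -1.8] open 0.18 ff 79.80098247528076
shift mm [ 63.1 165.4  64.5] turn -0.2
top 0.03 0.12 88 82 [0.6287 0.631  0.6343] [0.5177 0.5202 0.5233] 0.5756262958537852
top 0.12 0.2 76 75 [0.6282 0.6313 0.6342] [0.5174 0.5202 0.5234] 0.5757326853837614
top 0.2 0.27 64 63 [0.629  0.6308 0.6342] [0.5176 0.5201 0.523 ] 0.5754237167030949
top 0.27 0.35 75 42 [0.6284 0.631  0.6343] [0.5178 0.5203 0.523 ] 0.5756374912701749
scene 0.03 0.12 129 105 [0.6096 0.6336 0.6361] [0.5185 0.523  0.5253] 0.5783095353521444
scene 0.12 0.2 118 106 [0.6291 0.6336 0.6362] [0.5182 0.5228 0.5253] 0.5781798893142822
scene 0.2 0.27 118 107 [0.6295 0.6337 0.636 ] [0.5186 0.5223 0.525 ] 0.5780295122450951
scene 0.27 0.35 159 144 [0.629  0.6334 0.6354] [0.5178 0.5224 0.5244] 0.5778999403719427
```

```bash
python3 -m inch '[[1,0.063,0.166,0.05,-0.2],[1,0.063,0.166,0.05,-0.2],[1,0.063,0.166,0.05,-0.2],[1,0.063,0.166,0.05,-0.2],[1,0.063,0.166,0.05,-0.2]]' >/dev/null
python3 -m inch '[[1,0,0,0,0],[1,0,0,0,0],[1,0,0,0,0]]' >/dev/null
python3 to.py .5698 .3098 .0765 93.25
cat > v.py <<'E'
import sys
from h import *
p=shot(sys.argv[1]);b=eval(sys.argv[3]) if len(sys.argv)>3 else None
save(p,sys.argv[2],b,float(sys.argv[4]) if len(sys.argv)>4 else 1.5)
E
python3 v.py scene s1.png "(180,120,450,340)" 2.5
```

```text
t 8.7 pos [0.5694 0.3103 0.1751] head 93.3 F [ 0.5 -0.1 -2.3] open 0.17 ff 79.6570372581482
shift mm [-0.5  0.5 98.6] turn 0.0
```

View pics/s1.png

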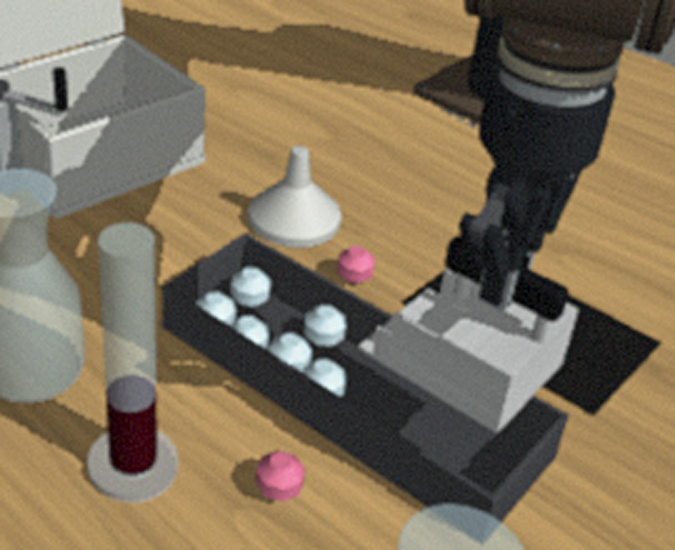

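```bash
python3 -m inch '[[1,0,0,0.03,0],[1,0,0,0.06,0],[1,0,0,0.08,0],[1,0,0,0.09,0],[1,0,0,0.09,0]]' 100
python3 -m inch '[[1,0,0,0.002,0],[1,0,0,0.004,0],[1,0,0,0.006,0],[1,0,0,0.008,0],[1,0,0,0.008,0]]'
python3 -m inch '[[1,0,0,0.0,0],[1,0,0,0.001,0],[1,0,0,0.001,0]]'
```

```text
time: 9.13
eef_pos: [0.5677, 0.3097, 0.083]
tcp_rot: [0.686, 0.727, -0.002, -0.001]
contact_force: [-0.4, 0.5, -2.9]
opening: 0.17
finger_force: 99.9
time: 9.55
eef_pos: [0.5705, 0.3106, 0.0779]
tcp_rot: [0.686, 0.727, 0.0, 0.0]
contact_force: [-0.4, -0.2, -2.0]
opening: 0.163
finger_force: 99.9
time: 9.8
eef_pos: [0.5706, 0.3106, 0.0775]
tcp_rot: [0.686, 0.728, 0.0, 0.0]
contact_force: [-2.6, -1.9, 4.1]
opening: 0.172
finger_force: 100.6
```

```bash
for i in 1 2; do python3 -m inch '[[1,-0.009,0,0,0],[1,-0.018,0,0,0],[1,-0.027,0,0,0],[1,-0.036,0,0,0],[1,-0.045,0,0,0]]' | sed -n '2p;4p'; done
for i in 1 2 3 ; do python3 -m inch '[[1,-0.006,0,0,0],[1,-0.012,0,0,0],[1,-0.018,0,0,0],[1,-0.024,0,0,0],[1,-0.03,0,0,0]]'| sed -n '2p;4p'; done
python3 v.py scene s2.png "(180,120,450,340)" 2.5;python3 to.py .5765 .192 .0775 93.25
```

```text
eef_pos: [0.5737, 0.265, 0.0773]
contact_force: [-0.2, 3.5, 5.1]
eef_pos: [0.5762, 0.2202, 0.0773]
contact_force: [0.1, 3.0, 5.0]
eef_pos: [0.5779, 0.1904, 0.0773]
contact_force: [0.1, 3.8, 5.4]
eef_pos: [0.5796, 0.1605, 0.0773]
contact_force: [-0.7, 3.4, 6.6]
eef_pos: [0.5784, 0.1387, 0.0801]
contact_force: [-17.9, 17.9, 19.6]
t 11.9 pos [0.5778 0.135  0.0789] head 93.1 F [-6.4  9.3 13.5] open 0.17 ff 102.52391695976257
shift mm [57.   1.8  1.9] turn -0.2
```

View pics/s2.png

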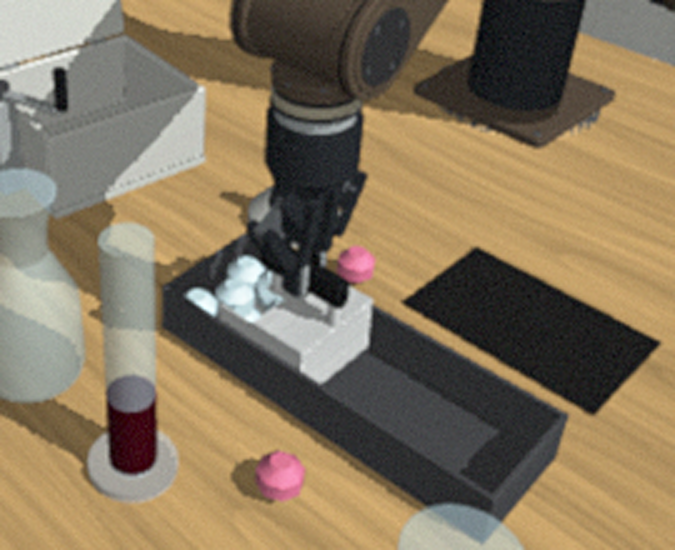

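```bash
python3 -m inch '[[1,0.008,0,0,0],[1,0.004,0,0,0],[1,0,0,0,0],[1,-0.003,0.0005,0,0],[1,-0.006,0.0005,0,0]]' | sed -n '2p;4p'
for i in 1 2; do python3 -m inch '[[1,-0.002,0,0,0],[1,-0.004,0,0,0],[1,-0.006,0,0,0],[1,-0.008,0,0,0],[1,-0.010,0,0,0]]'| sed -n '2p;4p'; done
python3 v.py scene s3.png "(200,180,360,280)" 4;python3 to.py .5765 .192 .0775 93.25
```

```text
eef_pos: [0.5825, 0.1254, 0.0781]
contact_force: [-0.2, 6.3, 8.3]
eef_pos: [0.5835, 0.1171, 0.0788]
contact_force: [-0.8, 14.8, 12.5]
eef_pos: [0.5839, 0.1142, 0.0808]
contact_force: [-4.3, 34.0, 20.0]
t 13.2 pos [0.5839 0.1142 0.0808] head 92.8 F [-4.1 30.4 18.8] open 0.17 ff 103.31130266189575
shift mm [78.  -3.6  5. ] turn -0.4
```

View pics/s3.png

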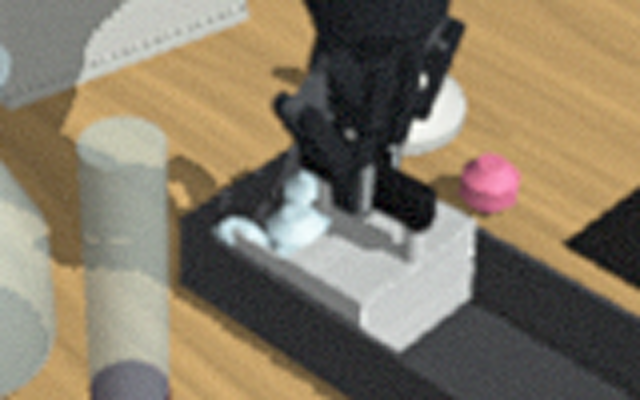

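```bash
python3 -m inch '[[1,0.002,0,-0.001,0],[1,0.003,0,-0.003,0],[1,0.003,0,-0.006,0],[1,0.003,0,-0.009,0],[1,0.003,0,-0.013,0]]' 120 | sed -n '2p;4p'
python3 -m inch '[[1,0,0,-0.004,0],[1,0,0,-0.008,0],[1,0,0,-0.012,0],[1,0,0,-0.016,0],[1,0,0,-0.02,0]]' | sed -n '2p;4p'
python3 -m inch '[[1,0,0,-0.004,0],[1,0,0,-0.008,0],[1,0,0,-0.012,0],[1,0,0,-0.014,0],[1,0,0,-0.015,0]]' | sed -n '2p;4p'
python3 v.py scene s4.png "(200,160,360,280)" 4;python3 to.py .5765 .192 .0775 93.25
```

```text
eef_pos: [0.5791, 0.11, 0.0858]
contact_force: [-1.0, 8.4, -5.7]
eef_pos: [0.579, 0.1097, 0.1056]
contact_force: [-1.1, 7.8, -5.1]
eef_pos: [0.5818, 0.1072, 0.1234]
contact_force: [0.6, 0.9, -2.8]
t 14.5 pos [0.5822 0.1071 0.1238] head 93.3 F [-1.  -0.5 -3.4] open 0.17 ff 117.3589289188385
shift mm [85.1 -0.7 46.3] turn 0.1
```

View pics/s4.png

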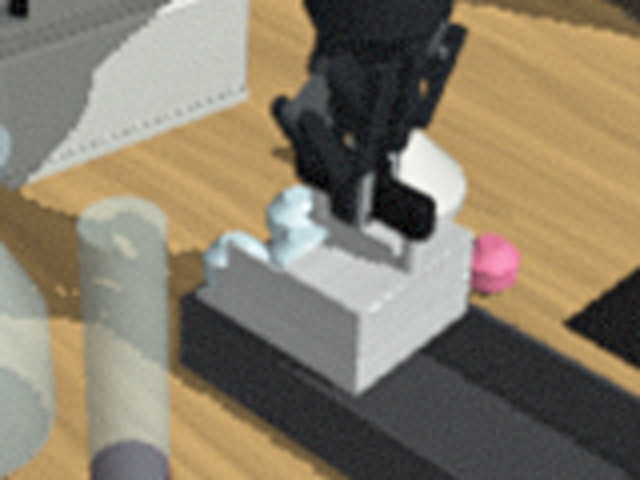

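```bash
python3 -m inch '[[1,0,0,-0.004,0],[1,0,0,-0.012,0],[1,0,0,-0.02,0],[1,0,0,-0.028,0],[1,0,0,-0.036,0]]' | sed -n '2p;4p'
python3 -m inch '[[1,0,0,-0.008,0],[1,0,0,-0.016,0],[1,0,0,-0.022,0],[1,0,0,-0.026,0],[1,0,0,-0.028,0]]' | sed -n '2p;4p'
python3 -m inch '[[1,-0.001,-0.001,0,0],[1,-0.003,-0.003,0,0],[1,-0.006,-0.006,0,0],[1,-0.01,-0.009,0,0],[1,-0.015,-0.013,0,0]]' >/dev/null
for i in 1 2 3; do python3 -m inch '[[1,-0.006,-0.005,0,0],[1,-0.012,-0.01,0,0],[1,-0.018,-0.015,0,0],[1,-0.024,-0.02,0,0],[1,-0.03,-0.025,0,0]]'| sed -n '2p;4p'; done
python3 to.py .502 -.203 .187 83.5
python3 v.py top t5.png "(90,90,420,290)" 2.4
```

```text
eef_pos: [0.583, 0.1078, 0.1618]
contact_force: [-0.2, 0.3, -2.6]
eef_pos: [0.583, 0.1079, 0.1894]
contact_force: [0.5, -0.2, -3.1]
eef_pos: [0.5467, 0.06, 0.1884]
contact_force: [-0.3, 0.4, -3.3]
eef_pos: [0.5236, 0.0287, 0.1884]
contact_force: [-0.6, -0.4, -2.9]
eef_pos: [0.5004, -0.0027, 0.1883]
contact_force: [0.4, 0.4, -3.3]
t 17.0 pos [ 0.5004 -0.0027  0.1883] head 93.4 F [ 0.4  0.4 -3.3] open 0.17 ff 117.46416807174683
shift mm [-200.1  -10.1    1.3] turn 9.9
```

View pics/t5.png

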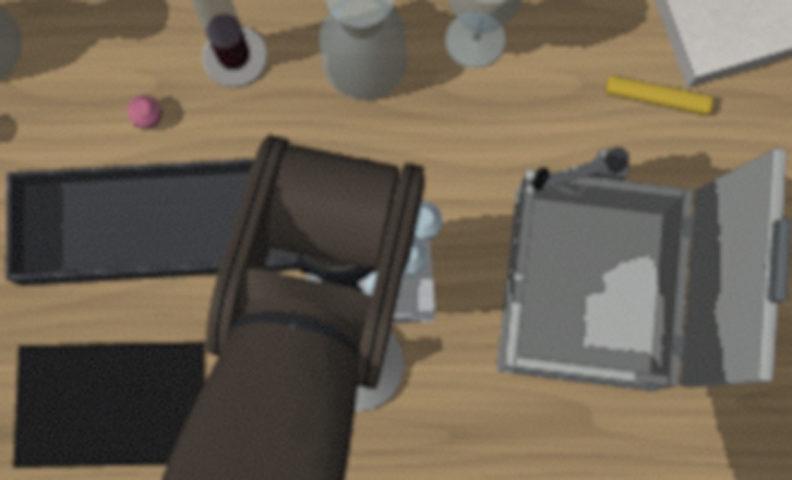

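```bash
python3 -m inch '[[1,-0.001,0,0,1],[1,-0.003,0,0,3],[1,-0.006,0,0,5.5],[1,-0.010,0,0,8],[1,-0.015,0,0,9.9]]' >/dev/null
for i in 1 2 3 4; do python3 -m inch '[[1,-0.007,0.0005,0,0],[1,-0.014,0.001,0,0],[1,-0.021,0.0015,0,0],[1,-0.028,0.002,0,0],[1,-0.035,0.003,0,0]]'| sed -n '2p;4p'; done
python3 to.py .502 -.203 .187 83.5
```

```text
eef_pos: [0.5007, -0.053, 0.1883]
contact_force: [-0.1, 0.9, -2.4]
eef_pos: [0.4996, -0.088, 0.1883]
contact_force: [-0.7, 0.6, -3.0]
eef_pos: [0.4986, -0.1231, 0.1883]
contact_force: [0.3, -0.9, -2.8]
eef_pos: [0.4976, -0.1582, 0.1883]
contact_force: [-0.0, 0.8, -2.8]
t 19.2 pos [ 0.4976 -0.1582  0.1883] head 83.5 F [-0.   0.8 -2.8] open 0.16 ff 117.52427458763123
shift mm [-44.    9.4   1.3] turn -0.0
```

```bash
python3 -m inch '[[1,-0.006,0.001,0,0],[1,-0.012,0.002,0,0],[1,-0.018,0.003,0,0],[1,-0.024,0.004,0,0],[1,-0.029,0.004,0,0]]' >/dev/null
python3 -m inch '[[1,-0.005,0,0.001,0],[1,-0.009,0,0.003,0],[1,-0.012,0,0.006,0],[1,-0.014,0,0.009,0],[1,-0.015,0,0.012,0]]' >/dev/null
python3 -m inch '[[1,0,0,0.002,0],[1,0,0,0.004,0],[1,0,0,0.006,0],[1,0,0,0.006,0],[1,0,0,0.006,0]]' 30| sed -n '2p;4p'
python3 -m inch '[[1,-0.004,0,0.002,0],[1,-0.008,0,0.004,0],[1,-0.012,0,0.006,0],[1,-0.016,0,0.008,0],[1,-0.02,0,0.011,0]]' | sed -n '2p;4p'
python3 v.py scene s6.png "(90,60,290,210)" 3.5;python3 to.py .502 -.203 .187 83.5
```

```text
eef_pos: [0.4969, -0.2017, 0.1718]
contact_force: [-3.9, 0.5, 6.0]
eef_pos: [0.4967, -0.2222, 0.1638]
contact_force: [-2.7, -3.4, 12.9]
t 20.9 pos [ 0.4966 -0.223   0.1634] head 83.4 F [-1.3  1.3 13.9] open 0.16 ff 123.08618545532227
shift mm [ 20.5   3.2 -23.6] turn -0.1
```

View pics/s6.png

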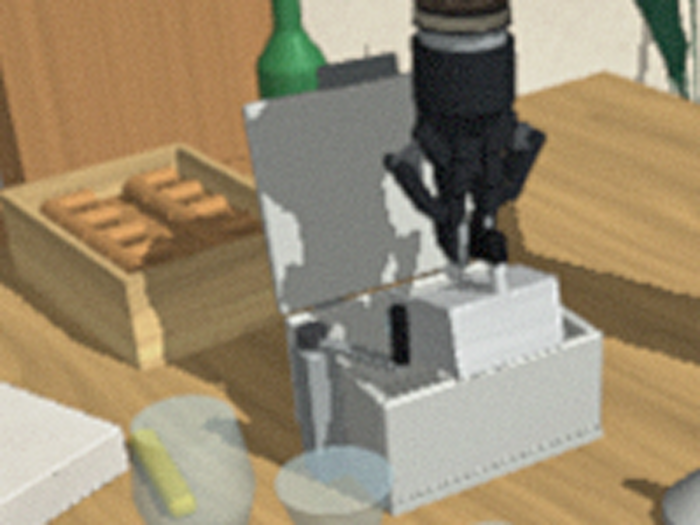

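```bash
python3 -m inch '[[1,-0.004,0,0.003,0],[1,-0.008,0,0.006,0],[1,-0.012,0,0.009,0],[1,-0.015,0,0.012,0],[1,-0.018,0,0.015,0]]' 20| sed -n '2p;4p;6p'
python3 -m inch '[[1,0,0,0,0],[1,0,0,0.004,0],[1,0,0,0.006,0],[1,0,0,0.008,0],[1,0,0,0.008,0]]' | sed -n '2p;4p;6p'
python3 v.py scene s7.png "(90,60,290,210)" 3.5
```

```text
eef_pos: [0.4958, -0.2421, 0.1499]
contact_force: [-0.6, -4.0, 13.0]
finger_force: 129.2
eef_pos: [0.4961, -0.2461, 0.1455]
contact_force: [-7.0, -9.1, 23.6]
finger_force: 134.1
```

View pics/s7.png

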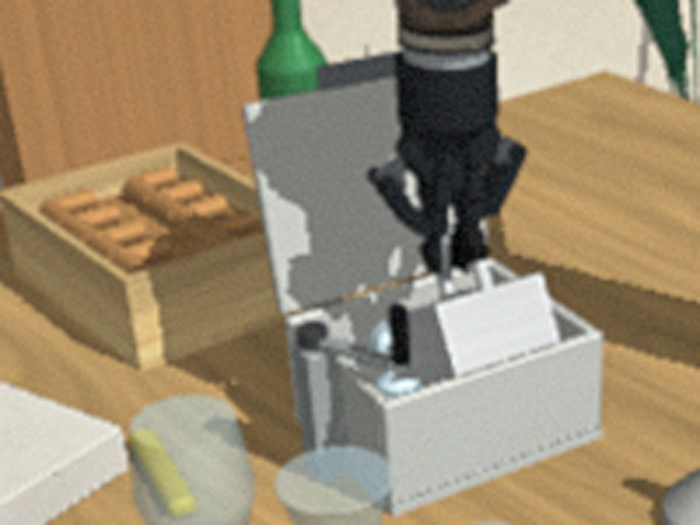

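```bash
python3 -m inch '[[1,0,0,-0.01,0],[1,0,0,-0.025,0],[1,0.0,0,-0.04,0],[1,0.04,0,-0.05,0],[1,0.04,0,-0.05,0]]' 120| sed -n '2p;4p;6p'
python3 -m inch '[[1,-0.03,0,0,0],[1,-0.03,0,0,0],[1,0.01,0,-0.01,0],[1,0.01,0,-0.01,0],[1,0.01,0,-0.01,0]]' | sed -n '2p;4p;6p'
python3 v.py scene s8.png "(90,60,290,210)" 3.5; python3 to.py .502 -.203 .187 83.5
```

```text
eef_pos: [0.4984, -0.1963, 0.1883]
contact_force: [0.1, -0.2, -2.3]
finger_force: 129.8
eef_pos: [0.4983, -0.1885, 0.196]
contact_force: [-0.6, 0.6, -3.3]
finger_force: 129.8
t 22.6 pos [ 0.4981 -0.1891  0.1958] head 83.5 F [-0.2  0.5 -1.9] open 0.17 ff 129.83771324157715
shift mm [-13.3   5.5   8.8] turn 0.0
```

View pics/s8.png

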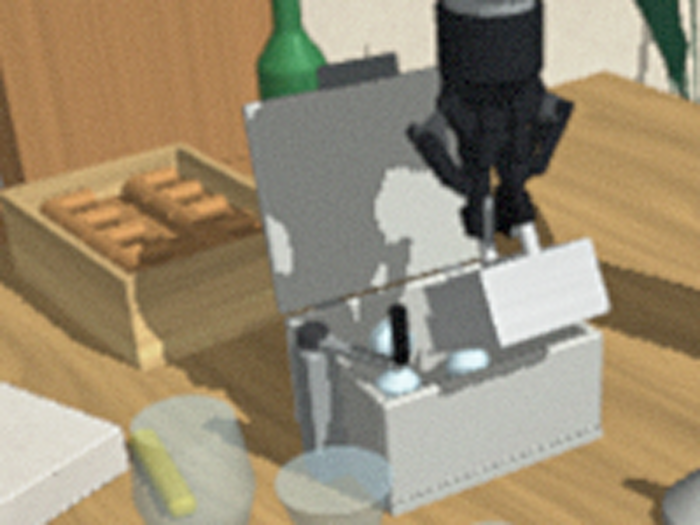

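```bash
python3 - <<'E'
from h import *
np.set_printoptions(precision=3,suppress=True)
for n in("wrist","top","scene"):
    p=shot(n);im=p["pixels"]
    for d in ctrl.tip_of("ice1_c",p):
        if d["score"]>.25: print(n,np.round(d["at"]),round(d["score"],2),dep(p,d["at"]))
    if n!="scene": save(p,"9%s.png"%n)
a=cv2.imread("pics/9wrist.png");b=cv2.imread("pics/9top.png")[100:420,180:700]
a=cv2.resize(a,(400,300));b=cv2.resize(b,(400,246));cv2.imwrite("pics/9.png",np.vstack([a,b]))
E
```

```text
scene [201. 156.] 0.54 [ 0.599 -0.187  0.148]
```

View pics/9.png

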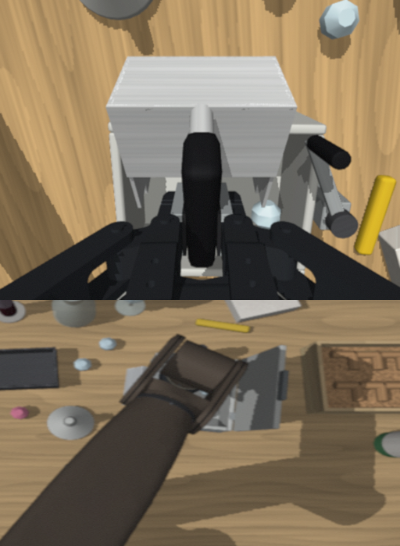

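```bash
python3 - <<'E'
from h import *
np.set_printoptions(precision=3,suppress=True)
p=shot("top")
for z in(.017,): 
  for a in((191,123),(212.8,104)): print(atz(p,a,z),dep(p,a))
hsv=cv2.cvtColor(p["pixels"],cv2.COLOR_RGB2HSV)
v,u=np.mgrid[0:384,0:512];Z=p["depth"];C=np.stack([(u-p["cx"])/p["fx"]*Z,(v-p["cy"])/p["fy"]*Z,Z],-1)@p["T"][:3,:3].T+p["T"][:3,3]
im=p["pixels"].astype(int);m=((im[...,2]>im[...,0]+5)&(im[...,2]>110)).astype(np.uint8)
n,l,st,ce=cv2.connectedComponentsWithStats(m)
for i in range(1,n):
    if st[i,4]>25: print(st[i],ce[i],np.median(C[l==i],0))
save(p,"10.png",(150,80,420,280),2.8)
E
```

```text
[0.736 0.121 0.017] [0.739 0.122 0.007]
[0.789 0.064 0.017] [ 0.796  0.065 -0.001]
[281  95  16   9  93] [288.699  98.871] [ 0.756 -0.13   0.137]
[263 144  13  13 133] [268.805 150.338] [ 0.657 -0.085  0.03 ]
[242 168  13  13 141] [247.851 174.057] [ 0.593 -0.031  0.03 ]
```

View pics/10.png

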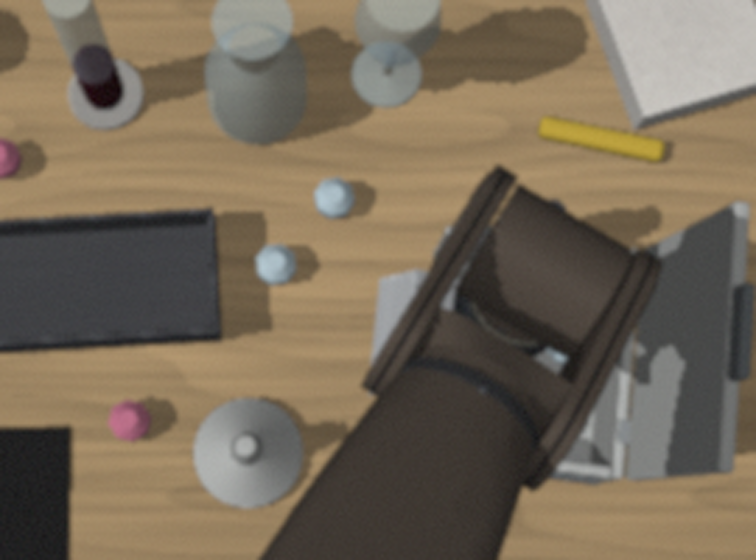

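```bash
python3 -m inch '[[1,0.01,0,-0.02,0],[1,0.03,0,-0.04,0],[1,0.05,0,-0.05,0],[1,0.07,0,-0.05,0],[1,0.08,0,-0.05,0]]' 120 >/dev/null
for i in 1 2 3 4; do python3 -m inch '[[1,0,0,0,-24.1],[1,0,0,0,-24.1],[1,0,0,0,-24.1],[1,0,0,0,-24.1],[1,0,0,0,-24.1]]' >/dev/null; done
python3 to.py .681 -.1 .2 180
cat > g.py <<'E'
from h import *
np.set_printoptions(precision=3,suppress=True)
for c in("top","scene"):
    p=shot(c);v,u=np.mgrid[0:384,0:512];Z=p["depth"];C=np.stack([(u-p["cx"])/p["fx"]*Z,(v-p["cy"])/p["fy"]*Z,Z],-1)@p["T"][:3,:3].T+p["T"][:3,3]
    im=p["pixels"].astype(int);m=((im[...,2]>im[...,0]+5)&(im[...,2]>85)&(Z>0)).astype(np.uint8)
    n,l,st,ce=cv2.connectedComponentsWithStats(m)
    for i in range(1,n):
        if st[i,4]>12:
            q=C[l==i];w=np.median(q,0)
            if .3<w[0]<.72 and -.36<w[1]<.4 and w[2]<.2: print(c,st[i],w,"span",np.ptp(q,0),"box",[round(1000*(a@(w[:2]-[.502,-.248]))) for a in(np.array([-.113,-.994]),np.array([.994,-.113]))])
E
python3 g.py
```

```text
t 25.1 pos [ 0.5071 -0.1104  0.2461] head 179.7 F [-0.1  0.1 -2.1] open 0.17 ff 129.83621835708618
shift mm [-173.9   11.2   46. ] turn -0.3
top [242 168  10  13  99] [ 0.594 -0.026  0.033] span [0.142 0.024 0.541] box [-231, 67]
top [349 176  16  16 189] [ 0.566 -0.306  0.041] span [0.039 0.045 0.047] box [51, 70]
top [345 195  24  16 327] [ 0.515 -0.3    0.066] span [0.045 0.051 0.076] box [50, 19]
top [339 223  16  16 198] [ 0.448 -0.277  0.04 ] span [0.039 0.043 0.045] box [34, -50]
scene [195 151   7  11  59] [ 0.531 -0.304  0.074] span [0.094 0.146 0.1  ] box [52, 35]
scene [206 154   3   7  14] [ 0.494 -0.31   0.055] span [0.108 0.145 0.117] box [62, -1]
scene [220 158  13   9  84] [ 0.455 -0.275  0.038] span [0.128 0.144 0.091] box [32, -44]
scene [197 164  14  10  93] [ 0.53  -0.287  0.036] span [0.124 0.148 0.118] box [36, 33]
scene [201 219  15  15 166] [ 0.668 -0.071  0.029] span [0.101 0.111 0.109] box [-194, 145]
scene [236 218  14  15 167] [ 0.607 -0.014  0.032] span [0.205 0.226 0.226] box [-245, 77]
```

```bash
python3 - <<'E'
from h import *
np.set_printoptions(precision=1,suppress=True)
p=shot("wrist");v,u=np.mgrid[0:384,0:512];Z=p["depth"];M=np.array(p["mount"])
C=(np.stack([(u-p["cx"])/p["fx"]*Z,(v-p["cy"])/p["fy"]*Z,Z],-1)@M[:3,:3].T+M[:3,3])*1000
m=(Z>0)&(abs(C[...,1])<7)&(abs(C[...,0])<150)&(C[...,2]>-60)&(C[...,2]<110)
q=C[m];
for a in range(-120,130,10):
    w=q[(q[:,0]>=a)&(q[:,0]<a+10)]
    if len(w)>5: print(a,len(w),np.percentile(w[:,2],[5,50,95]))
E
```

```text
-40 283 [-18.  -15.6 -13. ]
-30 366 [-23.  -20.6 -17.7]
-20 442 [-28.5 -25.9 -22.9]
-10 566 [-35.8 -31.2 -28.3]
0 654 [-39.  -36.4 -33.3]
10 762 [-44.2 -41.4 -38.6]
20 952 [-49.5 -46.7 -43.9]
30 1694 [-51.3 -49.6 -44.6]
40 1938 [-44.4 -35.8 -13.8]
50 1090 [-15.8  -6.7   2.4]
60 794 [ 4.2 12.1 20.9]
70 605 [22.9 30.6 39.7]
```

```bash
python3 -m inch '[[1,-0.04,0.007,0,0],[1,-0.08,0.007,0.02,0],[1,-0.12,0.007,0.05,0],[1,-0.16,0.007,0.07,0],[1,-0.185,0.007,0.09,0]]' >/dev/null
python3 -m inch '[[1,0,0,0.01,0],[1,0,0,0.02,0],[1,0,0,0.03,0],[1,0,0,0.04,0],[1,0,0,0.045,0]]'
python3 -m inch '[[1,0,0,0.004,0],[1,0,0,0.006,0],[1,0,0,0.006,0]]' | sed -n '2p;4p'
python3 to.py .692 -.103 .098 180; python3 g.py | grep -v "box \[[3-6]"
```

```text
time: 26.07
eef_pos: [0.6877, -0.1038, 0.114]
tcp_rot: [0.002, 1.0, -0.0, 0.0]
contact_force: [0.5, 0.8, -1.8]
opening: 0.171
finger_force: 130.0
eef_pos: [0.6884, -0.1039, 0.1087]
contact_force: [-1.0, -0.6, -1.3]
t 26.3 pos [ 0.6884 -0.1039  0.1087] head 179.8 F [-1.  -0.6 -1.3] open 0.16 ff 129.98101472854614
shift mm [-3.6  0.9 10.7] turn -0.2
top [333 154  11   9  45] [ 0.609 -0.248  0.124] span [0.024 0.024 0.057] box [-12, 107]
scene [236 218  14  15 167] [ 0.606 -0.014  0.032] span [0.206 0.228 0.228] box [-245, 77]
```

```bash
python3 -m inch '[[1,-0.002,0,0.003,0],[1,-0.003,0,0.006,0],[1,-0.003,0,0.008,0],[1,-0.003,0,0.01,0],[1,-0.003,0,0.01,0]]' | sed -n '2p;4p'
for i in 1 2 3 4; do python3 -m inch '[[1,0.005,0,0,0],[1,0.01,0,0,0],[1,0.015,0,0,0],[1,0.02,0,0,0],[1,0.025,0,0,0]]' | sed -n '2p;4p'; done
python3 -m inch '[[1,0.0,0,-0.001,0],[1,-0.01,0,-0.01,0],[1,-0.03,0,-0.05,0],[1,-0.03,0,-0.09,0],[1,-0.03,0,-0.1,0]]'| sed -n '2p;4p'
python3 g.py | grep -v "box \[[3-6]"
```

```text
eef_pos: [0.6912, -0.1036, 0.0972]
contact_force: [-0.3, 0.7, -1.4]
eef_pos: [0.6658, -0.1036, 0.0978]
contact_force: [1.3, -0.2, -1.2]
eef_pos: [0.6411, -0.1036, 0.098]
contact_force: [-0.2, 0.3, -2.0]
eef_pos: [0.6161, -0.1035, 0.0979]
contact_force: [0.1, 0.5, -0.3]
eef_pos: [0.5911, -0.1035, 0.098]
contact_force: [-0.3, 1.2, -1.5]
eef_pos: [0.6257, -0.1047, 0.2059]
contact_force: [1.3, -0.7, -0.7]
top [333 154  10   9  41] [ 0.609 -0.245  0.125] span [0.023 0.023 0.053] box [-15, 106]
scene [237 201  14  13 145] [ 0.553 -0.077  0.025] span [0.242 0.239 0.226] box [-176, 31]
scene [236 218  14  15 168] [ 0.607 -0.014  0.032] span [0.205 0.228 0.229] box [-245, 78]
```

```bash
python3 -m inch '[[1,0,0,0,-5],[1,0,0,0,-10],[1,0,0,0,-15],[1,0,0,0,-20],[1,0,0,0,-20]]' | sed -n '2p'
python3 -m inch '[[1,0,0,0,0]]' >/dev/null; python3 to.py .644 -.033 .15 200
```

```text
eef_pos: [0.6197, -0.103, 0.1944]
t 29.5 pos [ 0.6201 -0.1032  0.1952] head -160.3 F [ 0.  -0.2 -2.3] open 0.16 ff 129.8366117477417
shift mm [-46.3  57.9  45.2] turn -0.3
```

```bash
python3 -m inch '[[1,-0.02,0.025,0,0],[1,-0.046,0.058,0.01,0],[1,-0.046,0.058,0.04,0],[1,-0.046,0.058,0.07,0],[1,-0.046,0.058,0.085,0]]' >/dev/null
python3 -m inch '[[1,0,0,0.004,0],[1,0,0,0.008,0],[1,0,0,0.012,0],[1,0,0,0.012,0]]' | sed -n '2p;4p'
for i in 1 2 3 4; do python3 -m inch '[[1,0.005,0,0,0],[1,0.01,0,0,0],[1,0.015,0,0,0],[1,0.02,0,0,0],[1,0.025,0,0,0]]' | sed -n '2p;4p'; done
python3 -m inch '[[1,0.0,0,-0.001,0],[1,-0.01,0,-0.01,0],[1,-0.03,0,-0.05,0],[1,-0.03,0,-0.09,0],[1,-0.03,0,-0.1,0]]'| sed -n '2p;4p'
python3 g.py | grep -v "box \[[3-6]"
```

```text
eef_pos: [0.6456, -0.0337, 0.1014]
contact_force: [-1.1, 0.2, -1.9]
eef_pos: [0.6213, -0.0422, 0.1016]
contact_force: [-0.4, 1.4, -1.9]
eef_pos: [0.5976, -0.0505, 0.1009]
contact_force: [0.4, 0.9, -1.0]
eef_pos: [0.5742, -0.059, 0.101]
contact_force: [-0.4, 0.9, -1.9]
eef_pos: [0.5507, -0.0675, 0.101]
contact_force: [1.2, 0.4, -0.9]
eef_pos: [0.5833, -0.0578, 0.2084]
contact_force: [1.5, -0.1, -0.5]
top [268 199  14  12 134] [ 0.513 -0.097  0.03 ] span [0.09  0.051 0.528] box [-151, -6]
top [372 231   3   7  13] [ 0.436 -0.325  0.101] span [0.015 0.007 0.006] box [84, -57]
scene [242 196  26  16 267] [ 0.52  -0.069  0.025] span [0.137 0.125 0.117] box [-180, -2]
```

```bash
python3 -m inch '[[1,0,0,0,-7],[1,0,0,0,-14],[1,0,0,0,-21],[1,0,0,0,-28],[1,0,0,0,-29.7]]' | sed -n '2p'
python3 -m inch '[[1,0,0,0,0],[1,0,0,0,0]]' >/dev/null; python3 to.py .553 -.044 .1 230; python3 -c "
from h import *;print(ctrl.get_state()['qpos'])"
```

```text
eef_pos: [0.5773, -0.0569, 0.1973]
t 33.0 pos [ 0.5778 -0.0569  0.1982] head -130.5 F [ 0.6  0.5 -1.9] open 0.17 ff 129.8336935043335
shift mm [ 6.1 26.8 98.3] turn -0.5
[-2.72881497e-01  1.12032406e-01  1.84168760e+00 -2.60762149e-05
  1.19242825e+00 -2.70725525e+00]
```

```bash
python3 -m inch '[[1,0,0,0,3],[1,0,0,0,7.5],[1,0,0,0,7.5]]' >/dev/null; python3 to.py .5535 -.0465 .1 222
```

```text
t 33.3 pos [ 0.5785 -0.057   0.1995] head -138.1 F [ 0.5  0.8 -2.2] open 0.17 ff 129.83410835266113
shift mm [11.5 24.4 99.6] turn -0.1
```

```bash
python3 -m inch '[[1,0.005,0.012,0,0],[1,0.0115,0.0245,0.02,0],[1,0.0115,0.0245,0.05,0],[1,0.0115,0.0245,0.08,0],[1,0.0115,0.0245,0.088,0]]' | sed -n '2p;4p'
python3 -m inch '[[1,0,0,0.004,0],[1,0,0,0.008,0],[1,0,0,0.0115,0],[1,0,0,0.0115,0]]' | sed -n '2p;4p'
for i in 1 2 3; do python3 -m inch '[[1,0.005,0,0,0],[1,0.01,0,0,0],[1,0.015,0,0,0],[1,0.02,0,0,0],[1,0.025,0,0,0]]' | sed -n '2p;4p'; done
python3 -m inch '[[1,-0.001,0,0,0],[1,-0.01,0,-0.01,0],[1,-0.03,0,-0.05,0],[1,-0.04,0,-0.09,0],[1,-0.05,0.03,-0.1,0]]'| sed -n '2p;4p'
python3 g.py | grep -v "box \[[3-6]"
```

```text
eef_pos: [0.5502, -0.0456, 0.1072]
contact_force: [-1.3, 0.5, -2.2]
eef_pos: [0.5552, -0.047, 0.1024]
contact_force: [-0.4, -0.3, -2.0]
eef_pos: [0.536, -0.064, 0.1024]
contact_force: [0.1, 0.3, 0.3]
eef_pos: [0.5182, -0.0776, 0.1017]
contact_force: [9.0, 16.9, 2.9]
eef_pos: [0.5011, -0.0939, 0.1036]
contact_force: [2.6, 6.0, 7.5]
eef_pos: [0.5211, -0.0443, 0.2086]
contact_force: [1.7, -1.0, -0.6]
top [272 205  17  22 189] [ 0.494 -0.112  0.03 ] span [0.08  0.058 0.525] box [-134, -23]
scene [243 189  12  14 131] [ 0.51  -0.107  0.025] span [0.131 0.143 0.129] box [-141, -8]
scene [257 191  13  13 129] [ 0.484 -0.079  0.025] span [0.064 0.043 0.039] box [-166, -37]
```

```bash
for i in 1 2 3 4; do python3 -m inch '[[1,0,0,0,34.6],[1,0,0,0,34.6],[1,0,0,0,34.6],[1,0,0,0,34.6],[1,0,0,0,34.6]]' >/dev/null; done
python3 to.py .40 .235 .15 83.5; python3 to.py .40 .235 .11 83.5|tail -1
```

```text
t 37.5 pos [ 0.5145 -0.0416  0.1996] head 83.3 F [ 1.3 -0.3 -2.3] open 0.17 ff 130.2748703956604
shift mm [ 261.5 -145.7   49.9] turn -0.2
shift mm [ 261.5 -145.6   89.9] turn -0.2
```

```bash
python3 -m inch '[[1,0,0,-0.035,0],[1,0.04,-0.02,-0.05,0],[1,0.08,-0.04,-0.05,0],[1,0.12,-0.06,-0.05,0],[1,0.15,-0.08,-0.05,0]]' >/dev/null
python3 -m inch '[[1,0.03,-0.02,0,0],[1,0.06,-0.04,0,0],[1,0.1115,-0.0655,0.03,0],[1,0.1115,-0.0655,0.07,0],[1,0.1115,-0.0655,0.1,0]]' >/dev/null
python3 -m inch '[[1,0,0,0.03,0],[1,0,0,0.035,0],[1,0,0,0.04,0],[1,0,0,0.044,0],[1,0,0,0.048,0]]'  | sed -n '2p;4p'
python3 -m inch '[[1,0,0,0.004,0],[1,0,0,0.008,0],[1,0,0,0.012,0],[1,0,0,0.016,0],[1,0,0,0.018,0]]'  | sed -n '2p;4p'
python3 to.py .40 .235 .0755 83.5; python3 g.py | grep -v "box \[[3-6]"
```

```text
eef_pos: [0.4044, 0.2297, 0.1059]
contact_force: [0.2, -0.9, -1.3]
eef_pos: [0.4027, 0.2298, 0.0862]
contact_force: [-0.5, 2.6, 6.8]
t 39.1 pos [0.4027 0.2298 0.0862] head 83.6 F [-0.5  2.6  6.8] open 0.17 ff 131.57086372375488
shift mm [ 4.9 -3.2 10.7] turn 0.1
top [264 204  25  24 306] [ 0.487 -0.102  0.03 ] span [0.059 0.061 0.039] box [-143, -31]
scene [243 189  13  14 141] [ 0.508 -0.108  0.024] span [0.065 0.063 0.036] box [-140, -10]
scene [257 190  13  14 134] [ 0.483 -0.08   0.025] span [0.065 0.064 0.036] box [-165, -38]
```

```bash
python3 -m inch '[[1,0,0,-0.03,0],[1,0,0,-0.07,0],[1,0,0,-0.11,0],[1,0,0,-0.15,0],[1,0,0,-0.16,0]]' | sed -n '2p'
python3 -m inch '[[1,0,0,0,0]]' | sed -n 2p;  python3 to.py .498 -.215 .20 83.5
```

```text
eef_pos: [0.4056, 0.2307, 0.254]
eef_pos: [0.4047, 0.2304, 0.2508]
t 39.7 pos [0.4047 0.2304 0.2508] head 83.7 F [ 0.3 -0.3 -1.6] open 0.17 ff 130.46042919158936
shift mm [-432.6  141.4   50.4] turn 0.2
```

```bash
python3 -m inch '[[1,-0.035,0.012,0,0],[1,-0.072,0.024,0,0],[1,-0.11,0.036,0,0],[1,-0.147,0.048,0,0],[1,-0.185,0.06,0,0.2]]' | sed -n '2p'
python3 -m inch '[[1,-0.037,0.012,0,0],[1,-0.074,0.024,0,0],[1,-0.11,0.036,0,0],[1,-0.147,0.048,0,0],[1,-0.18,0.06,0.0,0]]' | sed -n '2p'
python3 -m inch '[[1,-0.03,0.01,0,0],[1,-0.05,0.016,0,0],[1,-0.067,0.021,0.02,0],[1,-0.067,0.021,0.05,0],[1,-0.067,0.021,0.05,0]]' | sed -n '2p'
python3 to.py .498 -.215 .167 83.5
```

```text
eef_pos: [0.4402, 0.0378, 0.2429]
eef_pos: [0.4794, -0.1483, 0.2426]
eef_pos: [0.4893, -0.2136, 0.1866]
t 41.0 pos [ 0.4893 -0.2136  0.1866] head 83.3 F [-0.9  0.7 -2.8] open 0.17 ff 129.95565176010132
shift mm [-0.5  9.1 19.5] turn -0.2
```

```bash
python3 -m inch '[[1,0,0.004,0.005,0],[1,0,0.006,0.01,0],[1,-0.001,0.007,0.015,0],[1,-0.002,0.008,0.018,0],[1,-0.003,0.009,0.02,0]]' | sed -n '2p;4p'
python3 -m inch '[[1,-0.004,0,0.003,0],[1,-0.008,0,0.007,0],[1,-0.012,0,0.010,0],[1,-0.016,0,0.014,0],[1,-0.020,0,0.018,0]]' | sed -n '2p;4p'
python3 -m inch '[[1,-0.004,0,0.004,0],[1,-0.008,0,0.008,0],[1,-0.012,0,0.013,0],[1,-0.016,0,0.018,0],[1,-0.018,0,0.022,0]]' | sed -n '2p;4p'
cat > tilt.py <<'E'
from h import *
p=shot("wrist");v,u=np.mgrid[0:384,0:512];Z=p["depth"];M=np.array(p["mount"])
C=(np.stack([(u-p["cx"])/p["fx"]*Z,(v-p["cy"])/p["fy"]*Z,Z],-1)@M[:3,:3].T+M[:3,3])*1000
q=C[(Z>0)&(abs(C[...,1])<6)&(abs(C[...,0])<150)&(C[...,2]>-70)&(C[...,2]<60)]
a=[(x,np.median(q[(q[:,0]>=x)&(q[:,0]<x+5),2])) for x in range(-40,35,5) if ((q[:,0]>=x)&(q[:,0]<x+5)).sum()>20]
a=np.array(a);a=a[a[:,1]<0];s,i=np.polyfit(a[:,0]+2.5,a[:,1],1);t=np.arctan(-s)
zc=i+13/np.cos(t);print("tilt %.1f deg, bar centre z %.1f; resid %.1f; nose ahead %.0f below TCP %.0f"%(np.degrees(t),zc,np.std(a[:,1]-s*(a[:,0]+2.5)-i),80*np.cos(t)-90*np.sin(t),90*np.cos(t)+80*np.sin(t)+zc))
E
python3 tilt.py
```

```text
eef_pos: [0.503, -0.2193, 0.1765]
contact_force: [0.4, 0.3, -1.4]
eef_pos: [0.5015, -0.2386, 0.1599]
contact_force: [-0.2, 15.0, 22.3]
eef_pos: [0.4973, -0.2576, 0.1346]
contact_force: [-1.2, 0.6, -1.9]
tilt 10.2 deg, bar centre z -20.8; resid 0.0; nose ahead 63 below TCP 82
```

```bash
python3 -m inch '[[1,0,0,-0.02,0],[1,0,0,-0.04,0],[1,0,0,-0.06,0],[1,0,0,-0.065,0],[1,0,0,-0.065,0]]' | sed -n '2p;4p'
echo 'print(a.round(1).tolist())'>>tilt.py; python3 tilt.py; python3 to.py .502 -.203 .18 83.5; python3 g.py
```

```text
eef_pos: [0.4987, -0.2581, 0.2022]
contact_force: [0.0, -0.9, -1.0]
tilt 10.1 deg, bar centre z -20.9; resid 0.0; nose ahead 63 below TCP 82
[[-35.0, -28.4], [-30.0, -29.1], [-25.0, -30.0], [-20.0, -31.0], [-15.0, -31.9], [-10.0, -32.7], [-5.0, -33.5], [0.0, -34.6], [5.0, -35.4], [10.0, -36.3], [15.0, -37.2], [20.0, -38.0], [25.0, -39.0], [30.0, -39.8]]
t 42.8 pos [ 0.498  -0.2574  0.2006] head 83.4 F [-0.4 -0.5 -2.2] open 0.17 ff 130.44899940490723
shift mm [54.5 -2.3 20.6] turn -0.1
top [333 154  11   9  28] [ 0.609 -0.247  0.125] span [0.019 0.023 0.033] box [-13, 107]
top [264 205  25  23 284] [ 0.486 -0.102  0.03 ] span [0.057 0.062 0.041] box [-143, -33]
scene [220 158  13   9  80] [ 0.454 -0.275  0.039] span [0.118 0.142 0.09 ] box [32, -45]
scene [196 164  15  10 103] [ 0.529 -0.295  0.037] span [0.122 0.149 0.117] box [44, 32]
scene [179 175   7   6  13] [ 0.624 -0.251  0.062] span [0.016 0.004 0.021] box [-11, 121]
scene [243 189  12  14 131] [ 0.509 -0.107  0.026] span [0.062 0.065 0.036] box [-141, -9]
scene [257 191  13  12 126] [ 0.484 -0.079  0.026] span [0.064 0.042 0.039] box [-166, -37]
```

```bash
python3 -m inch '[[1,0.03,-0.001,0,0],[1,0.054,-0.002,0,0],[1,0.054,-0.002,0.01,0],[1,0.054,-0.002,0.02,0],[1,0.054,-0.002,0.03,0]]' | sed -n '2p;4p'
python3 -m inch '[[1,0,0,0.004,0],[1,0,0,0.008,0],[1,0,0,0.012,0],[1,-0.001,0,0.016,0],[1,-0.003,0,0.019,0]]' | sed -n '2p;4p'
python3 -m inch '[[1,-0.003,0,0.003,0],[1,-0.006,0,0.006,0],[1,-0.01,0,0.009,0],[1,-0.014,0,0.011,0],[1,-0.017,0,0.013,0]]' | sed -n '2p;4p'
python3 -m inch '[[1,-0.004,0,0.002,0],[1,-0.008,0,0.005,0],[1,-0.012,0,0.008,0],[1,-0.015,0,0.011,0],[1,-0.017,0,0.013,0]]' | sed -n '2p;4p'
python3 tilt.py|head -1
```

```text
eef_pos: [0.5017, -0.2032, 0.169]
contact_force: [-0.5, -0.0, -2.6]
eef_pos: [0.505, -0.211, 0.1631]
contact_force: [-12.4, -3.8, 40.5]
eef_pos: [0.5062, -0.2306, 0.1506]
contact_force: [-1.5, -2.5, 23.5]
eef_pos: [0.505, -0.2486, 0.1376]
contact_force: [-1.7, -7.1, 23.7]
tilt 30.2 deg, bar centre z -24.3; resid 2.1; nose ahead 24 below TCP 94
```

```bash
python3 -m inch '[[1,-0.003,0,0.003,0],[1,-0.006,0,0.006,0],[1,-0.009,0,0.01,0],[1,-0.012,0,0.013,0],[1,-0.012,0,0.013,0]]' | sed -n '2p;4p'
python3 -m inch '[[1,0,0,-0.02,0],[1,0,0,-0.05,0],[1,0.01,0,-0.08,0],[1,0.02,0,-0.1,0],[1,0.02,0,-0.1,0]]' | sed -n '2p;4p'
python3 tilt.py;python3 to.py .403 -.0993 .2 353.5
```

```text
eef_pos: [0.5, -0.2592, 0.1181]
contact_force: [-0.9, -9.6, 11.3]
eef_pos: [0.5012, -0.2336, 0.2177]
contact_force: [1.1, -0.9, -1.3]
tilt 35.4 deg, bar centre z -25.5; resid 5.7; nose ahead 13 below TCP 94
[[-40.0, -10.5], [-35.0, -14.8], [-30.0, -19.7], [-25.0, -24.0], [-20.0, -28.8], [-15.0, -33.5], [-10.0, -38.2], [-5.0, -42.8], [0.0, -47.9], [5.0, -52.3], [10.0, -57.1], [15.0, -61.2], [20.0, -60.1], [25.0, -55.2], [30.0, -49.2]]
t 45.5 pos [ 0.5001 -0.2334  0.2148] head 83.5 F [-0.4 -0.7 -2.5] open 0.16 ff 147.15979099273682
shift mm [ 122.2 -111.8   14. ] turn 90.0
```

```bash
python3 -m inch '[[1,0.04,0,0,0],[1,0.08,0,0,0],[1,0.12,0,0,0],[1,0.12,0,0,0],[1,0.12,0,0,0]]' 120 | sed -n '2p;4p'
for i in 1 2 3; do python3 -m inch '[[1,0,0,0,30],[1,0,0,0,30],[1,0,0,0,30],[1,0,0,0,30],[1,0,0,0,30]]' >/dev/null; done
python3 to.py .425 -.1018 .101 353.5
```

```text
eef_pos: [0.5116, -0.1116, 0.2099]
contact_force: [0.4, 0.0, -0.9]
t 47.1 pos [ 0.5123 -0.1137  0.2121] head -6.6 F [-0.4 -0.2 -2.2] open 0.17 ff 147.05195903778076
shift mm [-88.   -1.8 111.3] turn -0.1
```

```bash
python3 -m inch '[[1,-0.04,-0.001,0,0],[1,-0.08,-0.002,0.02,0],[1,-0.088,-0.002,0.05,0],[1,-0.088,-0.002,0.08,0],[1,-0.088,-0.002,0.095,0]]' >/dev/null
python3 -m inch '[[1,0,0,0.005,0],[1,0,0,0.01,0],[1,0,0,0.0145,0],[1,0,0,0.0145,0]]' | sed -n '2p;4p'
for i in 1 2; do python3 -m inch '[[1,0.006,0,0,0],[1,0.012,0,0,0],[1,0.018,0,0,0],[1,0.024,0,0,0],[1,0.029,0,0,0]]' | sed -n '2p;4p'; done
python3 -m inch '[[1,-0.002,0,0,0],[1,-0.01,0,-0.01,0],[1,-0.01,0,-0.05,0],[1,-0.01,0,-0.09,0],[1,-0.01,0,-0.11,0]]'| sed -n '2p;4p'
python3 g.py | grep -v "box \[[3-6]"
```

```text
eef_pos: [0.426, -0.1013, 0.1037]
contact_force: [0.8, -0.1, -1.8]
eef_pos: [0.4556, -0.1045, 0.1041]
contact_force: [0.0, 0.1, -2.3]
eef_pos: [0.4839, -0.1077, 0.1036]
contact_force: [0.3, 0.2, -1.8]
eef_pos: [0.4747, -0.1071, 0.2184]
contact_force: [0.8, -0.8, -1.4]
top [333 156  10   7  25] [ 0.609 -0.245  0.126] span [0.015 0.024 0.034] box [-15, 106]
top [330 197   4   6  13] [ 0.528 -0.245  0.028] span [0.016 0.012 0.03 ] box [-6, 26]
scene [234 190  21  20 264] [ 0.532 -0.097  0.026] span [0.063 0.094 0.038] box [-153, 13]
```

```bash
for i in 1 2 3; do python3 -m inch '[[1,0,0,0,-30],[1,0,0,0,-30],[1,0,0,0,-30],[1,0,0,0,-30],[1,0,0,0,-30]]' >/dev/null; done
python3 to.py .532 -.056 .101 83.5;python3 tilt.py
```

```text
t 50.5 pos [ 0.4727 -0.1062  0.2125] head 83.4 F [-0.1  0.2 -1.9] open 0.17 ff 146.9480037689209
shift mm [ 56.6  53.3 111.4] turn -0.1
tilt 35.7 deg, bar centre z -25.4; resid 5.7; nose ahead 13 below TCP 94
[[-40.0, -10.0], [-35.0, -14.9], [-30.0, -19.2], [-25.0, -23.8], [-20.0, -28.8], [-15.0, -33.4], [-10.0, -38.2], [-5.0, -43.1], [0.0, -47.9], [5.0, -52.4], [10.0, -57.1], [15.0, -61.1], [20.0, -60.1], [25.0, -55.3], [30.0, -49.2]]
```

```bash
python3 -m inch '[[1,0.03,0.03,0,0],[1,0.0566,0.0533,0.01,0],[1,0.0566,0.0533,0.04,0],[1,0.0566,0.0533,0.08,0],[1,0.0566,0.0533,0.095,0]]' >/dev/null
python3 -m inch '[[1,0,0,0.005,0],[1,0,0,0.01,0],[1,0,0,0.016,0],[1,0,0,0.016,0]]' | sed -n '2p;4p'
for i in 1 2; do python3 -m inch '[[1,-0.005,0,0,0],[1,-0.01,0,0,0],[1,-0.015,0,0,0],[1,-0.02,0,0,0],[1,-0.025,0,0,0]]' | sed -n '2p;4p'; done
python3 -m inch '[[1,-0.003,0,0,0],[1,-0.006,0,0,0],[1,-0.009,0,0,0],[1,-0.012,0,0,0],[1,-0.012,0,0,0]]' | sed -n '2p;4p'
python3 g.py | grep -v "box \[[3-6]"
```

```text
eef_pos: [0.5331, -0.0566, 0.103]
contact_force: [-0.3, 0.4, -2.3]
eef_pos: [0.53, -0.0819, 0.1032]
contact_force: [-0.9, 1.4, -2.7]
eef_pos: [0.5268, -0.1063, 0.1025]
contact_force: [0.8, 0.7, -1.8]
eef_pos: [0.5256, -0.1184, 0.1027]
contact_force: [0.2, -0.1, -2.0]
top [334 154   8   9  28] [ 0.609 -0.246  0.124] span [0.022 0.019 0.017] box [-15, 106]
top [319 189  15  16 185] [ 0.532 -0.228  0.039] span [0.087 0.098 0.413] box [-23, 27]
scene [220 158  13   9  76] [ 0.461 -0.272  0.041] span [0.146 0.209 0.136] box [28, -38]
```

```bash
python3 -m inch '[[1,0.003,0,0,0],[1,0.01,0,0,0],[1,0.03,0,-0.02,0],[1,0.06,0,-0.06,0],[1,0.1,0,-0.1,0]]' >/dev/null
python3 -m inch '[[1,0.04,-0.02,-0.04,0],[1,0.08,-0.04,-0.04,0],[1,0.12,-0.06,-0.04,0],[1,0.16,-0.08,-0.04,0],[1,0.18,-0.09,-0.04,0]]' >/dev/null
python3 -m inch '[[1,0,0,0,0]]' >/dev/null;python3 g.py;python3 to.py .40 .235 .11 83.5
```

```text
top [335 154   8   8  20] [ 0.61  -0.248  0.124] span [0.02  0.018 0.017] box [-12, 108]
top [349 177  15  15 185] [ 0.566 -0.306  0.041] span [0.036 0.04  0.045] box [50, 71]
top [318 190  16  16 189] [ 0.532 -0.227  0.039] span [0.036 0.042 0.043] box [-24, 28]
top [267 195  13  14 147] [ 0.521 -0.095  0.031] span [0.034 0.031 0.027] box [-154, 1]
top [287 197  15  14 156] [ 0.517 -0.148  0.03 ] span [0.033 0.036 0.042] box [-101, 4]
top [350 197  16  15 195] [ 0.514 -0.307  0.04 ] span [0.034 0.038 0.041] box [57, 19]
top [339 223  16  16 197] [ 0.447 -0.278  0.04 ] span [0.039 0.043 0.044] box [36, -52]
scene [220 158  13   9  87] [ 0.455 -0.275  0.039] span [0.13  0.144 0.09 ] box [32, -43]
scene [196 164  13  10  96] [ 0.528 -0.296  0.034] span [0.121 0.146 0.119] box [45, 31]
scene [179 176   5   9  14] [ 0.627 -0.251  0.062] span [0.013 0.006 0.022] box [-11, 124]
scene [229 187  14  14 150] [ 0.527 -0.141  0.024] span [0.055 0.04  0.032] box [-109, 12]
scene [241 196  14  13 139] [ 0.531 -0.087  0.025] span [0.061 0.058 0.039] box [-164, 11]
t 53.6 pos [0.4668 0.1522 0.226 ] head 83.7 F [ 0.3 -0.6 -2.3] open 0.17 ff 146.97814464569092
shift mm [ 75.  -75.5 115.9] turn 0.2
```

```bash
for i in 1 2 3; do python3 -m inch '[[1,0,0,0,30.1],[1,0,0,0,30.1],[1,0,0,0,30.1],[1,0,0,0,30.1],[1,0,0,0,30.1]]' >/dev/null; done
python3 to.py .4736 -.0636 .101 353.5
```

```text
t 54.9 pos [0.4683 0.149  0.2256] head -7.3 F [-0.2 -0.6 -3.2] open 0.16 ff 147.0526099205017
shift mm [ 32.2 210.1 124.7] turn -0.8
```

```bash
python3 -m inch '[[1,0.006,0.04,0,0],[1,0.012,0.08,0,0],[1,0.018,0.12,0,-0.8],[1,0.026,0.16,0,-0.8],[1,0.032,0.2,0,-0.8]]' >/dev/null
python3 -m inch '[[1,0.0,0.01,0.03,0],[1,0,0.01,0.06,0],[1,0,0.01,0.09,0],[1,0,0.01,0.11,0],[1,0,0.01,0.119,0]]' >/dev/null
python3 -m inch '[[1,0,0,0.003,0],[1,0,0,0.005,0]]' | sed -n '2p;4p'
for i in 1 2; do python3 -m inch '[[1,0.005,0,0,0],[1,0.01,0,0,0],[1,0.015,0,0,0],[1,0.02,0,0,0],[1,0.024,0,0,0]]' | sed -n '2p;4p'; done
python3 -m inch '[[1,-0.002,0,0,0],[1,-0.01,0,-0.01,0],[1,-0.02,0,-0.05,0],[1,-0.03,0,-0.09,0],[1,-0.04,0,-0.12,0]]'| sed -n '2p;4p'
python3 g.py | grep -v "box \[[3-6]"; python3 to.py .565 -.06 .101 83.5
```

```text
eef_pos: [0.4751, -0.0627, 0.1021]
contact_force: [0.4, -1.0, -1.4]
eef_pos: [0.4999, -0.0646, 0.1029]
contact_force: [0.4, 0.0, -1.6]
eef_pos: [0.523, -0.0671, 0.1019]
contact_force: [0.2, -0.2, -1.2]
eef_pos: [0.4825, -0.0628, 0.2244]
contact_force: [0.6, -0.4, -0.3]
top [333 154  10   9  25] [ 0.609 -0.246  0.125] span [0.022 0.021 0.015] box [-14, 106]
top [318 190  16  16 197] [ 0.532 -0.227  0.038] span [0.036 0.042 0.044] box [-24, 28]
top [297 202   5   7  23] [ 0.514 -0.161  0.027] span [0.016 0.011 0.034] box [-88, 2]
scene [229 187  14  28 297] [ 0.54  -0.128  0.027] span [0.278 0.31  0.227] box [-123, 24]
t 57.2 pos [ 0.485  -0.0637  0.2288] head -6.0 F [ 1.4 -0.1 -0.5] open 0.17 ff 147.00355768203735
shift mm [ 77.6 -12.5 128.7] turn -89.5
```

```bash
for i in 1 2 3; do python3 -m inch '[[1,0,0,0,-29.8],[1,0,0,0,-29.8],[1,0,0,0,-29.8],[1,0,0,0,-29.8],[1,0,0,0,-29.8]]' >/dev/null; done
python3 -m inch '[[1,0.03,0,0,0],[1,0.06,0,0,0],[1,0.1,0,0,0],[1,0.14,0,0,0],[1,0.14,0,0,0]]' >/dev/null
python3 g.py | grep "box \[-[01-9][0-9][0-9]"; python3 to.py .565 -.06 .101 83.5
```

```text
top [268 181  14  14 146] [ 0.559 -0.098  0.03 ] span [0.033 0.034 0.043] box [-156, 39]
top [288 197  14  14 148] [ 0.518 -0.148  0.029] span [0.032 0.034 0.038] box [-101, 4]
scene [229 187  15  28 299] [ 0.54  -0.111  0.027] span [0.278 0.307 0.229] box [-141, 22]
t 59.0 pos [0.4985 0.0777 0.2214] head 83.3 F [-0.4  0.1 -1.7] open 0.17 ff 146.97215795516968
shift mm [-128.9   82.1  120.4] turn -0.2
```

```bash
python3 -m inch '[[1,-0.04,0.025,0,0],[1,-0.08,0.05,0,0],[1,-0.115,0.075,0,0],[1,-0.129,0.081,0.02,0],[1,-0.129,0.081,0.05,0]]' >/dev/null
python3 -m inch '[[1,0,0,0.03,0],[1,0,0,0.05,0],[1,0,0,0.06,0],[1,0,0,0.067,0],[1,0,0,0.07,0]]' | sed -n '2p;4p'
for i in 1 2; do python3 -m inch '[[1,-0.005,0,0,0],[1,-0.01,0,0,0],[1,-0.015,0,0,0],[1,-0.02,0,0,0],[1,-0.025,0,0,0]]' | sed -n '2p;4p'; done
python3 -m inch '[[1,-0.003,0,0,0],[1,-0.006,0,0,0],[1,-0.009,0,0,0],[1,-0.012,0,0,0],[1,-0.014,0,0,0]]' | sed -n '2p;4p'
python3 -m inch '[[1,0.006,0,0,0],[1,0.015,0,0,0],[1,0.03,0,-0.02,0],[1,0.06,0,-0.06,0],[1,0.1,0,-0.1,0]]' >/dev/null
python3 -m inch '[[1,0.04,-0.02,-0.04,0],[1,0.08,-0.04,-0.04,0],[1,0.12,-0.06,-0.04,0],[1,0.16,-0.08,-0.04,0],[1,0.18,-0.11,-0.04,0]]' >/dev/null
python3 g.py | grep "box \[-[01-9][0-9]"; python3 to.py .40 .235 .11 83.5
```

```text
eef_pos: [0.5641, -0.062, 0.1013]
contact_force: [0.7, -0.2, -1.4]
eef_pos: [0.562, -0.0868, 0.103]
contact_force: [0.0, 1.0, -2.6]
eef_pos: [0.5585, -0.1114, 0.1019]
contact_force: [-0.3, -0.5, -1.3]
eef_pos: [0.5569, -0.1251, 0.1019]
contact_force: [0.1, 0.6, -1.1]
top [285 183  17  28 303] [ 0.535 -0.145  0.03 ] span [0.069 0.041 0.043] box [-106, 21]
top [318 190  16  15 189] [ 0.532 -0.227  0.039] span [0.036 0.043 0.042] box [-24, 27]
scene [220 187  23  20 283] [ 0.544 -0.137  0.025] span [0.09  0.048 0.03 ] box [-116, 29]
t 62.0 pos [0.4844 0.1424 0.2248] head 83.8 F [ 0.1 -1.6 -2.2] open 0.17 ff 147.03558683395386
shift mm [ 82.7 -93.7 115.2] turn 0.3
```

```bash
python3 -m inch '[[1,0,0,0,-5],[1,0,0,0,-9.5],[1,0,0,0,-9.5]]' >/dev/null
python3 -m inch '[[1,0,0,0,0]]' >/dev/null
python3 to.py .586 .015 .148 93.3
```

```text
t 62.4 pos [0.488  0.1377 0.2251] head 92.8 F [ 0.2  0.5 -2.5] open 0.16 ff 146.9725227355957
shift mm [-127.3   92.    77. ] turn -0.5
```

```bash
python3 -m inch '[[1,-0.03,0.022,0,-0.5],[1,-0.06,0.044,0,-0.5],[1,-0.09,0.066,0,-0.5],[1,-0.127,0.092,0.03,-0.5],[1,-0.127,0.092,0.055,-0.5]]' >/dev/null
python3 -m inch '[[1,0,0,0.01,0],[1,0,0,0.016,0],[1,0,0,0.022,0],[1,0.004,0,0.028,0],[1,0.01,0,0.031,0]]' | sed -n '2p;4p'
python3 -m inch '[[1,0.007,0,0,0],[1,0.014,0,0.0,0],[1,0.021,0,0.001,0],[1,0.028,0,0.002,0],[1,0.033,0,0.004,0]]' | sed -n '2p;4p'
python3 -m inch '[[1,0.005,0,0.002,0],[1,0.01,0,0.004,0],[1,0.014,0,0.006,0],[1,0.018,0,0.008,0],[1,0.022,0,0.01,0]]' | sed -n '2p;4p'
python3 tilt.py
```

```text
eef_pos: [0.5872, 0.0229, 0.1424]
contact_force: [-4.7, -10.0, 14.3]
eef_pos: [0.5862, 0.0567, 0.1396]
contact_force: [-1.0, -5.0, 8.2]
eef_pos: [0.5864, 0.0782, 0.1315]
contact_force: [2.3, -0.1, 5.5]
tilt 15.6 deg, bar centre z -27.8; resid 0.3; nose ahead 53 below TCP 80
[[-30.0, -33.5], [-25.0, -34.9], [-20.0, -36.5], [-15.0, -37.8], [-10.0, -39.2], [-5.0, -40.7], [0.0, -42.1], [5.0, -43.5], [10.0, -45.0], [15.0, -46.5], [20.0, -47.9], [25.0, -49.3], [30.0, -49.5]]
```

```bash
python3 -m inch '[[1,0,0,-0.03,0],[1,0,0,-0.06,0],[1,0,0,-0.08,0],[1,0,0,-0.08,0]]' >/dev/null; python3 to.py .40 .24 .12 90
```

```text
t 64.4 pos [0.5861 0.0812 0.2131] head 93.4 F [ 1.2  1.1 -0.5] open 0.17 ff 148.12334060668945
shift mm [ 169.8 -177.5   90.5] turn 3.4
```

```bash
python3 -m inch '[[1,0.028,-0.029,0,1],[1,0.056,-0.058,0,2],[1,0.084,-0.087,0,3],[1,0.112,-0.116,0,3.4],[1,0.140,-0.145,0,3.4]]' >/dev/null
python3 -m inch '[[1,0.02,-0.022,0.01,0],[1,0.03,-0.032,0.04,0],[1,0.03,-0.032,0.08,0],[1,0.03,-0.032,0.1,0],[1,0.03,-0.032,0.115,0]]' >/dev/null
python3 -m inch '[[1,0,0,0.01,0],[1,0,0,0.015,0],[1,0,0,0.02,0],[1,0,0,0.025,0],[1,0,0,0.029,0]]' | sed -n '2p;4p'
python3 -m inch '[[1,0,0,0.002,0],[1,0,0,0.003,0],[0.6,0,0,0.003,0],[0,0,0,0.003,0],[0,0,0,0.003,0]]' | sed -n '2p;4p'
python3 -m inch '[[0,0,0,0,0],[0,0,0,-0.01,0],[0,0,0,-0.04,0],[0,0,0,-0.08,0],[0,0,0,-0.12,0]]' | sed -n '2p;4p'
python3 -m inch '[[0,0,0,-0.02,0],[0,0,0,-0.04,0]]' >/dev/null
python3 w.py
```

```text
eef_pos: [0.4069, 0.2485, 0.0712]
contact_force: [-1.9, 19.7, 32.8]
eef_pos: [0.397, 0.2415, 0.0578]
contact_force: [0.7, 0.1, -0.2]
eef_pos: [0.3963, 0.2405, 0.1783]
contact_force: [1.2, 0.0, 0.5]
w [264. 168.] 0.88 [0.404 0.25  0.094] [0.404 0.254 0.108]
t [128. 247.] 0.94 [0.404 0.249 0.094] [0.404 0.246 0.106]
2264 [0.404 0.253 0.107] ((404.3814392089844, 248.82720947265625), (15.5231294631958, 88.77044677734375), 0.7487496137619019)
```

```bash
python3 to.py .4042 .2495 .075 90.75
```

```text
t 66.8 pos [0.3975 0.241  0.2179] head 89.9 F [-0.3  0.6  0.3] open 1.00 ff 0.0
shift mm [  8.5   6.7 143. ] turn -0.8
```

```bash
python3 -m inch '[[0,0.0085,0.007,0.04,-0.8],[0,0.0085,0.007,0.08,-0.8],[0,0.0085,0.007,0.11,-0.8],[0,0.0085,0.007,0.13,-0.8],[0,0.0085,0.007,0.142,-0.8]]' >/dev/null
python3 -m inch '[[0,0,0,0,0],[1,0,0,0,0],[1,0,0,0,0],[1,0,0,0,0],[1,0,0,0,0]]' 120 |sed -n 2p
python3 -m inch '[[1,0,0,0,0],[1,0,0,0,0],[1,0,0,-0.01,0],[1,0,0,-0.04,0],[1,0,0,-0.08,0]]' | sed -n '2p;4p;5p'
python3 -m inch '[[1,0,0,-0.03,7.1],[1,0,0,-0.05,7.1],[1,0,0,-0.05,7.1]]' | sed -n '2p'
python3 tilt.py; python3 to.py .5478 -.0317 .08 83.5
```

```text
eef_pos: [0.4055, 0.25, 0.0773]
eef_pos: [0.4016, 0.2485, 0.1536]
contact_force: [0.9, 0.4, -2.0]
opening: 0.166
eef_pos: [0.4075, 0.2508, 0.2123]
tilt 0.0 deg, bar centre z -17.5; resid 0.1; nose ahead 80 below TCP 73
[[-35.0, -30.2], [-30.0, -30.6], [-25.0, -30.6], [-20.0, -30.6], [-15.0, -30.6], [-10.0, -30.5], [-5.0, -30.5], [0.0, -30.6], [5.0, -30.5], [10.0, -30.6], [15.0, -30.5], [20.0, -30.5], [25.0, -30.5], [30.0, -30.5]]
t 68.4 pos [0.406  0.2502 0.209 ] head 83.7 F [ 0.3  0.1 -1.9] open 0.16 ff 117.4655270576477
shift mm [-264.9  171.2  129.2] turn 0.2
```

```bash
python3 -m inch '[[1,-0.034,0.022,0,0.2],[1,-0.068,0.044,0,0.2],[1,-0.1,0.065,0,0.2],[1,-0.135,0.087,0,0.2],[1,-0.165,0.107,0,0.2]]' >/dev/null
python3 -m inch '[[1,-0.03,0.02,0,0],[1,-0.06,0.04,0,0],[1,-0.09,0.058,0,0],[1,-0.1,0.0645,0,0],[1,-0.1,0.0645,0,0]]' >/dev/null
python3 -m inch '[[1,0,0,0.02,0],[1,0,0,0.04,0],[1,0,0,0.05,0],[1,0,0,0.05,0]]' >/dev/null
python3 to.py .5478 -.0317 .08 83.5; python3 g.py | grep "box \[-[01-9][0-9]"
```

```text
t 69.6 pos [ 0.542  -0.031   0.1514] head 83.5 F [-0.9  0.7 -2.3] open 0.17 ff 117.50876426696777
shift mm [-0.1  6.5 71.3] turn 0.0
top [285 183  17  28 303] [ 0.534 -0.144  0.03 ] span [0.07  0.041 0.041] box [-107, 21]
top [318 190  16  16 194] [ 0.532 -0.227  0.038] span [0.035 0.043 0.044] box [-24, 28]
scene [255 159   5  15  27] [ 0.557 -0.021  0.176] span [0.007 0.01  0.04 ] box [-231, 29]
scene [220 191  19  16 192] [ 0.564 -0.133  0.025] span [0.064 0.115 0.087] box [-121, 49]
```

```bash
python3 -m inch '[[1,0,0.006,0.02,0],[1,0,0.006,0.04,0],[1,0,0.006,0.06,0],[1,0,0.006,0.07,0],[1,0,0.006,0.073,0]]' | sed -n '2p;4p'
python3 -m inch '[[1,0,0,0.002,0],[1,0,0,0.004,0],[1,0,0,0.006,0],[1,0,0,0.007,0],[1,0,0,0.007,0]]' | sed -n '2p;4p'
```

```text
eef_pos: [0.5506, -0.033, 0.0819]
contact_force: [-0.4, -0.2, -2.0]
eef_pos: [0.5519, -0.0336, 0.0767]
contact_force: [-0.6, -0.9, -1.4]
```

```bash
python3 -m inch '[[1,0,-0.002,0.002,0],[1,0,-0.003,0.004,0],[1,0,-0.003,0.005,0],[1,0,-0.003,0.006,0],[1,0,-0.003,0.006,0]]' | sed -n '2p;4p'
for i in 1 2 ; do python3 -m inch '[[1,-0.004,0,0,0],[1,-0.008,0,0,0],[1,-0.012,0,0,0],[1,-0.016,0,0,0],[1,-0.02,0,0,0]]' | sed -n '2p;4p'; done
python3 to.py .5478 -.0317 .0725 83.5
```

```text
eef_pos: [0.5491, -0.0334, 0.0731]
contact_force: [-6.7, 1.2, 11.7]
eef_pos: [0.5486, -0.0526, 0.0731]
contact_force: [0.8, 3.6, 8.2]
eef_pos: [0.5463, -0.0724, 0.0731]
contact_force: [0.6, 5.4, 7.2]
t 71.8 pos [ 0.5463 -0.0724  0.0731] head 83.4 F [0.6 5.4 7.2] open 0.17 ff 118.95084857940674
shift mm [40.6 -3.2  0.6] turn -0.1
```

```bash
python3 -m inch '[[1,-0.003,0,0,0],[1,-0.006,0,0,0],[1,-0.008,0,0,0],[1,-0.010,0,0,0],[1,-0.012,0,0,0]]' | sed -n '2p;4p'
python3 -m inch '[[1,-0.001,0,0,0],[1,-0.002,0,0,0],[1,-0.002,0,0,0]]' | sed -n '2p;4p'
python3 to.py .5478 -.0317 .0725 83.5
```

```text
eef_pos: [0.5449, -0.0843, 0.0731]
contact_force: [0.3, 5.4, 7.0]
eef_pos: [0.5447, -0.0865, 0.0731]
contact_force: [1.9, 4.1, 7.6]
t 72.4 pos [ 0.5447 -0.0865  0.0731] head 83.4 F [1.9 4.1 7.6] open 0.17 ff 118.95811200141907
shift mm [54.8 -3.2  0.6] turn -0.1
```

```bash
for i in 1 2; do python3 -m inch '[[1,0,0,-0.004,0],[1,0,0,-0.008,0],[1,0,0,-0.012,0],[1,0,0,-0.016,0],[1,0,0,-0.02,0]]' | sed -n '2p;4p'; done; python3 g.py; python3 tilt.py | head -1
```

```text
eef_pos: [0.5419, -0.0869, 0.0901]
contact_force: [0.9, -0.2, -2.7]
eef_pos: [0.5423, -0.0869, 0.1105]
contact_force: [-0.0, -0.7, -2.1]
top [349 177  16  15 184] [ 0.567 -0.306  0.041] span [0.036 0.044 0.047] box [50, 71]
top [318 190  16  16 194] [ 0.532 -0.227  0.038] span [0.035 0.042 0.043] box [-24, 28]
top [296 194   8  14  67] [ 0.519 -0.16   0.066] span [0.034 0.019 0.051] box [-90, 7]
top [350 197  16  15 194] [ 0.514 -0.307  0.04 ] span [0.034 0.039 0.043] box [57, 19]
top [339 224  16  15 194] [ 0.447 -0.277  0.04 ] span [0.033 0.044 0.045] box [35, -52]
scene [220 158  11   9  64] [ 0.461 -0.273  0.039] span [0.168 0.224 0.153] box [30, -38]
scene [196 164  13  10 101] [ 0.528 -0.296  0.033] span [0.123 0.15  0.118] box [44, 31]
scene [241 167   4  12  22] [ 0.556 -0.077  0.134] span [0.006 0.007 0.032] box [-176, 34]
scene [219 175  20  11 121] [ 0.544 -0.145  0.072] span [0.076 0.076 0.063] box [-107, 30]
tilt 0.0 deg, bar centre z -17.5; resid 0.0; nose ahead 80 below TCP 73
```

```bash
for i in 1 2 3; do python3 -m inch '[[1,0,0,-0.005,0],[1,0,0,-0.010,0],[1,0,0,-0.015,0],[1,0,0,-0.02,0],[1,0,0,-0.025,0]]' | sed -n '2p;4p'; done
python3 -m inch '[[1,0,0,-0.003,0],[1,0,0,-0.004,0],[1,0,0,-0.005,0]]' | sed -n '2p;4p'
python3 -m inch '[[1,-0.002,0,0,0],[1,-0.006,-0.002,0,0],[1,-0.012,-0.005,0,0],[1,-0.02,-0.009,0,0],[1,-0.029,-0.013,0,0]]' | sed -n '2p;4p'
python3 -m inch '[[1,-0.009,-0.004,0,0],[1,-0.018,-0.008,0,0],[1,-0.027,-0.012,0,0],[1,-0.036,-0.016,0,0],[1,-0.045,-0.019,0,0]]' | sed -n '2p;4p'
python3 g.py;python3 to.py .502 -.205 .178 83.5
```

```text
eef_pos: [0.5425, -0.0869, 0.1358]
contact_force: [0.3, -0.3, -2.7]
eef_pos: [0.5423, -0.0868, 0.1606]
contact_force: [-0.3, -0.2, -2.4]
eef_pos: [0.5423, -0.0868, 0.1856]
contact_force: [-0.2, 0.2, -2.7]
eef_pos: [0.5424, -0.0868, 0.1903]
contact_force: [-0.4, 0.6, -2.5]
eef_pos: [0.5254, -0.1148, 0.1898]
contact_force: [1.0, 0.3, -2.3]
eef_pos: [0.5014, -0.1577, 0.1901]
contact_force: [0.6, 1.0, -2.1]
top [357 181   8  11  46] [ 0.561 -0.319  0.038] span [0.101 0.126 0.462] box [64, 66]
top [350 197  16  15 194] [ 0.514 -0.307  0.04 ] span [0.034 0.039 0.045] box [58, 18]
top [323 203  11  10  74] [ 0.489 -0.21   0.153] span [0.07  0.077 0.377] box [-36, -17]
top [339 223  16  16 196] [ 0.447 -0.277  0.04 ] span [0.038 0.043 0.046] box [35, -52]
scene [213 135  20   8  83] [ 0.498 -0.222  0.152] span [0.133 0.15  0.084] box [-25, -7]
scene [220 161   6   6  22] [ 0.467 -0.27   0.037] span [0.087 0.136 0.095] box [26, -32]
scene [196 164  13  10  99] [ 0.528 -0.296  0.034] span [0.122 0.149 0.12 ] box [44, 31]
t 75.8 pos [ 0.5016 -0.1582  0.1902] head 83.3 F [ 0.7 -0.2 -2.3] open 0.17 ff 117.42927432060242
shift mm [-46.5   5.9  12.2] turn -0.2
```

```bash
python3 -m inch '[[1,-0.009,0.001,0,0],[1,-0.018,0.001,0,0],[1,-0.026,0.001,0,0],[1,-0.033,0.001,0,0],[1,-0.038,0.001,0.001,0]]' >/dev/null
python3 -m inch '[[1,-0.004,0,0.002,0],[1,-0.006,0,0.005,0],[1,-0.008,0,0.008,0],[1,-0.008,0,0.012,0],[1,-0.008,0,0.016,0]]' | sed -n '2p;4p'
python3 -m inch '[[1,-0.003,0,0.002,0],[1,-0.007,0,0.004,0],[1,-0.011,0,0.006,0],[1,-0.015,0,0.008,0],[1,-0.02,0,0.011,0]]' | sed -n '2p;4p'
python3 -m inch '[[1,-0.004,0,0.003,0],[1,-0.008,0,0.006,0],[1,-0.012,0,0.009,0],[1,-0.016,0,0.012,0],[1,-0.02,0,0.016,0]]' | sed -n '2p;4p'
python3 -m inch '[[1,-0.001,0,0.003,0],[1,-0.003,0,0.006,0],[1,-0.003,0,0.006,0],[1,-0.003,0,0.006,0],[1,-0.003,0,0.006,0]]' | sed -n '2p;4p'
python3 g.py;python3 tilt.py | head -1
```

```text
eef_pos: [0.4977, -0.2026, 0.1729]
contact_force: [-9.6, -5.5, 20.8]
eef_pos: [0.4976, -0.2221, 0.1661]
contact_force: [-0.2, 0.7, 9.1]
eef_pos: [0.4964, -0.2441, 0.1512]
contact_force: [-0.6, -0.5, 14.1]
eef_pos: [0.4962, -0.249, 0.1463]
contact_force: [-1.8, -5.6, 13.6]
top [333 156  10   7  28] [ 0.607 -0.245  0.125] span [0.015 0.024 0.019] box [-15, 104]
scene [196 165  21   9 106] [ 0.539 -0.282  0.04 ] span [0.13  0.149 0.112] box [30, 40]
tilt 26.8 deg, bar centre z -17.9; resid 0.1; nose ahead 31 below TCP 98
```

Lift, jerk as before, then withdraw and count.

```bash
python3 -m inch '[[1,0,0,-0.01,0],[1,0,0,-0.025,0],[1,0.0,0,-0.04,0],[1,0.04,0,-0.05,0],[1,0.04,0,-0.05,0]]' | sed -n '2p;4p'
python3 -m inch '[[1,-0.03,0,0,0],[1,-0.03,0,0,0],[1,0.01,0,-0.02,0],[1,0.01,0,-0.04,0],[1,0.01,0,-0.05,0]]' | sed -n '2p;4p'
python3 -m inch '[[1,0.04,0,0,0],[1,0.08,0,0,0],[1,0.12,0,0,0],[1,0.16,0,0,0],[1,0.2,0,0,0]]' >/dev/null
python3 -m inch '[[1,0.04,-0.02,0,0],[1,0.08,-0.03,0,0],[1,0.12,-0.04,0,0],[1,0.16,-0.05,0,0],[1,0.2,-0.06,0,0]]' | sed -n 2p
python3 g.py; python3 to.py .39 .25 .12 90
```

```text
eef_pos: [0.4988, -0.2018, 0.1923]
contact_force: [0.8, -0.3, -2.3]
eef_pos: [0.4993, -0.1944, 0.2418]
contact_force: [-0.1, -1.0, -0.7]
eef_pos: [0.4842, 0.2089, 0.2398]
top [334 154   9   8  21] [ 0.609 -0.246  0.125] span [0.021 0.02  0.019] box [-14, 106]
top [349 177  15  15 180] [ 0.566 -0.306  0.041] span [0.036 0.041 0.043] box [51, 70]
top [317 190  31  15 377] [ 0.532 -0.246  0.039] span [0.039 0.079 0.045] box [-5, 30]
top [348 205  17  16 197] [ 0.492 -0.302  0.04 ] span [0.039 0.039 0.046] box [55, -4]
top [330 213  15  16 193] [ 0.473 -0.253  0.04 ] span [0.036 0.04  0.044] box [9, -28]
top [346 231  16  15 179] [ 0.429 -0.293  0.042] span [0.039 0.049 0.095] box [53, -68]
scene [219 153  16  15 137] [ 0.439 -0.287  0.038] span [0.138 0.143 0.091] box [46, -58]
scene [201 159  15  15 134] [ 0.502 -0.293  0.037] span [0.14  0.146 0.117] box [44, 5]
t 79.8 pos [0.4833 0.2122 0.2397] head 83.8 F [ 0.  -1.  -1.5] open 0.17 ff 127.13889598846436
shift mm [ 27.3 -96.7 119.8] turn -6.2
```

```bash
python3 -m inch '[[1,0.01,-0.04,0,-3],[1,0.02,-0.08,0.02,-6],[1,0.022,-0.101,0.05,-6.2],[1,0.022,-0.101,0.09,-6.2],[1,0.022,-0.101,0.125,-6.2]]' >/dev/null
python3 -m inch '[[1,0,0,0.006,0],[1,0,0,0.012,0],[1,0,0,0.018,0],[1,0,0,0.024,0],[1,0,0,0.03,0]]' | sed -n '2p;4p'
python3 -m inch '[[1,0,0,0.003,0],[1,0,0,0.006,0],[1,0,0,0.009,0],[1,0,0,0.012,0],[1,0,0,0.012,0]]' | sed -n '2p;4p'
python3 to.py .385 .25 .0765 90
```

```text
eef_pos: [0.3942, 0.2458, 0.0978]
contact_force: [-15.7, 15.3, 60.6]
eef_pos: [0.4042, 0.2499, 0.0928]
contact_force: [-1.8, 14.3, 49.2]
t 81.1 pos [0.4042 0.2499 0.0928] head 89.5 F [-1.8 14.3 49.2] open 0.17 ff 137.73635054938495
shift mm [ -0.5 -19.8  15.6] turn -0.5
```

```bash
python3 -m inch '[[1,0,0,-0.004,0],[1,0,0,-0.004,0],[0.8,0,0,-0.004,0],[0.8,0,0,0.004,0],[0.8,0,0,0.01,0]]' 20 | sed -n '2p;4p;5p;6p'
python3 -m inch '[[0.75,0,0,0.0,0],[0.7,0,0,0.004,0],[0.5,0,0,0.004,0],[0,0,0,0.004,0],[0,0,0,0.004,0]]' | sed -n '2p;4p;5p'
python3 -m inch '[[0,0,0,0,0],[0,0,0,-0.02,0],[0,0,0,-0.06,0],[0,0,0,-0.1,0],[0,0,0,-0.13,0]]' | sed -n '2p;4p'
python3 w.py; python3 tilt.py|head -1
```

```text
eef_pos: [0.3901, 0.2413, 0.0653]
contact_force: [0.6, -0.3, 0.4]
opening: 0.197
finger_force: 0.6
eef_pos: [0.3858, 0.2403, 0.0579]
contact_force: [0.5, 0.0, 0.1]
opening: 0.715
eef_pos: [0.3871, 0.2409, 0.1914]
contact_force: [0.6, 1.3, 0.6]
w [263. 164.] 0.87 [0.391 0.26  0.094] [0.391 0.263 0.108]
t [123. 254.] 0.61 [0.388 0.262 0.094] [0.388 0.259 0.106]
2914 [0.39  0.265 0.107] ((389.9803466796875, 261.481689453125), (88.40108489990234, 16.059417724609375), 86.88189697265625)Traceback (most recent call last):
  File "tilt.py", line 6, in <module>
    a=np.array(a);a=a[a[:,1]<0];s,i=np.polyfit(a[:,0]+2.5,a[:,1],1);t=np.arctan(-s)
                      ~^^^^^
IndexError: too many indices for array: array is 1-dimensional, but 2 were indexed
```

```bash
python3 -m inch '[[1,0,0,-0.04,0],[1,0,0,-0.08,0],[1,0,0,-0.08,0],[1,0,0,-0.08,0],[1,0,0,-0.08,0]]' 40 | sed -n '2p'
for i in 1 2 3; do python3 -m inch '[[1,0,0,0,32],[1,0,0,0,32],[1,0,0,0,32],[1,0,0,0,32],[1,0,0,0,32]]' >/dev/null; done
python3 - <<'E'
from h import *
np.set_printoptions(precision=3,suppress=True)
P=[shot("scene"),shot("top")];D=[ctrl.tip_of("latch_peg",p) for p in P]
print([(np.round(d[0]["at"]),d[0]["score"]) for d in D if d]); print(tri(P,[d[0]["at"] for d in D]) if all(D) else 0)
E
python3 to.py .5548 -.1815 .25 353.5
```

```text
eef_pos: [0.3861, 0.2405, 0.2668]
[(array([202., 155.]), 0.79), (array([316., 161.]), 0.8)]
[ 0.597 -0.189  0.15 ]
t 84.5 pos [0.3861 0.2405 0.2669] head -6.2 F [0.1 0.6 0.4] open 0.00 ff 0.0
shift mm [213.7 401.1  16.8] turn 0.3
```

```bash
python3 -m inch '[[1,0.02,0.036,0,0],[1,0.04,0.072,0,0],[1,0.06,0.108,0,0],[1,0.08,0.145,0,0],[1,0.1,0.18,0,0]]' | sed -n 2p
python3 -m inch '[[1,0.02,0.036,0,0],[1,0.04,0.072,0,0],[1,0.06,0.108,0,0],[1,0.08,0.145,0,0],[1,0.1,0.18,0,0]]' | sed -n 2p
python3 -m inch '[[1,0.014,0.03,0,0],[1,0.014,0.043,0.02,0],[1,0.014,0.043,0.06,0],[1,0.014,0.043,0.1,0],[1,0.014,0.043,0.125,0]]' | sed -n '2p;4p'
python3 to.py .628 -.1838 .14 353.5
```

```text
eef_pos: [0.4664, 0.0491, 0.2683]
eef_pos: [0.5459, -0.1412, 0.268]
eef_pos: [0.5526, -0.1828, 0.1387]
contact_force: [-0.1, -0.3, 0.2]
t 85.7 pos [ 0.5526 -0.1828  0.1387] head -6.3 F [-0.1 -0.3  0.2] open 0.00 ff 0.0
shift mm [75.  -7.3 -1.8] turn 0.2
```

```bash
for i in 1 2; do python3 -m inch '[[1,0.008,-0.001,0,0],[1,0.016,-0.002,0,0],[1,0.024,-0.003,0,0],[1,0.031,-0.003,0,0],[1,0.037,-0.003,0,0]]' | sed -n '2p;4p'; done
python3 -m inch '[[1,-0.02,0,0,0],[1,-0.03,0,-0.03,0],[1,-0.03,0,-0.07,0],[1,-0.03,0,-0.11,0],[1,-0.03,0,-0.15,0]]' | sed -n '2p'
python3 - <<'E'
from h import *
np.set_printoptions(precision=3,suppress=True)
P=[shot("scene"),shot("top")]
for p in P:
    for d in ctrl.tip_of("latch_peg",p)[:1]: print(np.round(d["at"]),d["score"],atz(p,d["at"],.15))
    for d in ctrl.tip_of("lid_edge",p)[:1]: print("lid",np.round(d["at"]),d["score"],dep(p,d["at"]))
E
```

```text
eef_pos: [0.5947, -0.1849, 0.1469]
contact_force: [-0.2, 0.5, 1.0]
eef_pos: [0.6302, -0.1858, 0.1443]
contact_force: [-0.2, -1.1, 0.1]
eef_pos: [0.5994, -0.1821, 0.2954]
[181. 162.] 0.5 [ 0.657 -0.19   0.15 ]
[288. 104.] 0.46 [ 0.739 -0.126  0.15 ]
lid [415. 200.] 0.93 [ 0.485 -0.365  0.285]
```

```bash
for i in 1 2 3; do python3 -m inch '[[1,0,0,-0.015,-30],[1,0,0,-0.025,-30],[1,0,0,-0.025,-30],[1,0,0,-0.025,-30],[1,0,0,-0.025,-30]]' >/dev/null; done; python3 to.py .445 -.3925 .37 83.5
```

```text
t 88.5 pos [ 0.5993 -0.1822  0.3676] head 83.6 F [ 0.4  0.2 -0.5] open 0.00 ff 0.0
shift mm [-226.2 -130.    -2.3] turn 0.1
```

```bash
python3 -m inch '[[1,-0.03,-0.02,0,0],[1,-0.065,-0.04,0,0],[1,-0.1,-0.058,0,0],[1,-0.132,-0.076,0,0],[1,-0.16,-0.092,0,0]]' | sed -n 2p
python3 -m inch '[[1,-0.03,-0.018,0,0],[1,-0.066,-0.038,0,0],[1,-0.066,-0.038,0.03,0],[1,-0.066,-0.038,0.07,0],[1,-0.066,-0.038,0.11,0]]' | sed -n 2p
python3 -m inch '[[1,0,0,0.015,0],[1,0,0,0.02,0]]' | sed -n '2p;4p'; python3 to.py .445 -.3925 .237 83.5
```

```text
eef_pos: [0.4888, -0.3325, 0.3677]
eef_pos: [0.4447, -0.3937, 0.2581]
eef_pos: [0.4431, -0.3902, 0.2323]
contact_force: [-0.1, 0.2, -0.8]
t 89.5 pos [ 0.4431 -0.3902  0.2323] head 83.4 F [-0.1  0.2 -0.8] open -0.00 ff 0.0
shift mm [-2.   2.1 -4.7] turn -0.1
```

```bash
python3 -m inch '[[1,0.01,0,0,0],[1,0.02,0,0,0],[1,0.03,0,0,0],[1,0.04,0,0,0],[1,0.05,0,0,0]]' | sed -n '2p;4p'
python3 -m inch '[[1,0.01,0,0,0],[1,0.02,0,0,0],[1,0.03,0,0,0],[1,0.04,0,0,0],[1,0.048,0,0.003,0]]' | sed -n '2p;4p'
python3 -m inch '[[1,0.01,0,0.004,0],[1,0.02,0,0.008,0],[1,0.03,0,0.013,0],[1,0.04,0,0.019,0],[1,0.05,0,0.026,0]]' | sed -n '2p;4p'
python3 -m inch '[[1,0.008,0,0.008,0],[1,0.016,0,0.017,0],[1,0.024,0,0.026,0],[1,0.031,0,0.035,0],[1,0.038,0,0.045,0]]' | sed -n '2p;4p'
python3 to.py .445 -.3925 .237 83.5
```

```text
eef_pos: [0.452, -0.3426, 0.2418]
contact_force: [0.2, -2.5, 2.0]
eef_pos: [0.4562, -0.2938, 0.2364]
contact_force: [0.4, -0.7, 1.7]
eef_pos: [0.4616, -0.2444, 0.2092]
contact_force: [-0.6, -2.7, 1.0]
eef_pos: [0.4658, -0.207, 0.164]
contact_force: [0.8, -1.1, 0.9]
t 91.2 pos [ 0.4658 -0.207   0.164 ] head 83.7 F [ 0.8 -1.1  0.9] open -0.00 ff 0.4962054267525673
shift mm [-186.7   -0.2  -73. ] turn 0.2
```

```bash
python3 -m inch '[[1,0.006,0,0.01,0],[1,0.012,0,0.02,0],[1,0.016,0,0.03,0],[1,0.018,0,0.04,0],[1,0.02,0,0.047,0]]' | sed -n '2p;4p'
python3 -m inch '[[1,0,0,0.003,0],[1,0,0,0.006,0],[1,0,0,0.009,0],[1,0,0,0.011,0],[1,0,0,0.011,0]]' | sed -n '2p;4p'
```

```text
eef_pos: [0.4677, -0.1872, 0.1165]
contact_force: [0.7, -0.2, 0.4]
eef_pos: [0.4679, -0.1873, 0.1122]
contact_force: [-13.9, 9.0, 27.7]
```

```bash
python3 -m inch '[[1,0,0,-0.03,0],[1,0,0,-0.07,0],[1,0,0,-0.11,0],[1,0,0.03,-0.14,0],[1,0,0.07,-0.14,0]]' | sed -n 2p
python3 -m inch '[[1,0,0.04,0,0],[1,0,0.08,0,0],[1,0.003,0.12,0,0],[1,0.003,0.146,0,0],[1,0.003,0.146,0,0]]' | sed -n 2p
python3 - <<'E'
from h import *
np.set_printoptions(precision=3,suppress=True)
for n in("scene","top"):
    p=shot(n)
    for d in ctrl.tip_of("latch_peg",p)[:1]: print(np.round(d["at"]),d["score"],atz(p,d["at"],.15))
    for d in ctrl.tip_of("lid_edge",p)[:1]: print("lid",np.round(d["at"]),d["score"],dep(p,d["at"]))
    for d in ctrl.tip_of("scoop_grip",p)[:1]: print("scoop",d["score"],dep(p,d["at"]))
E
python3 to.py .683 -.208 .14 83.5
```

```text
eef_pos: [0.5404, -0.1976, 0.257]
eef_pos: [0.6867, -0.2091, 0.2452]
[183. 160.] 0.48 [ 0.647 -0.197  0.15 ]
lid [234. 159.] 0.96 [ 0.505 -0.172  0.111]
scoop 0.79 [0.398 0.26  0.099]
scoop 0.66 [0.39  0.252 0.107]
t 93.2 pos [ 0.6824 -0.2088  0.2479] head 83.6 F [-0.   0.  -0.4] open 0.00 ff 0.0
shift mm [  0.9   0.4 107.9] turn 0.1
```

```bash
python3 -m inch '[[1,0,0,0.03,0],[1,0,0,0.06,0],[1,0,0,0.09,0],[1,0,0,0.105,0],[1,0,0,0.105,0]]' | sed -n '2p;4p'
python3 -m inch '[[1,0.008,-0.015,0,0],[1,0.016,-0.03,0,0],[1,0.023,-0.045,0,0],[1,0.026,-0.06,0,0],[1,0.026,-0.075,0,0]]' | sed -n '2p;4p'
python3 -m inch '[[1,0,-0.008,0,0],[1,-0.004,-0.018,0,0],[1,-0.009,-0.027,0,0],[1,-0.014,-0.034,0,0],[1,-0.02,-0.04,0,0]]' | sed -n '2p;4p'
python3 -m inch '[[1,-0.008,-0.007,0,0],[1,-0.016,-0.013,0,0],[1,-0.024,-0.019,0,0],[1,-0.031,-0.023,0,0],[1,-0.038,-0.026,0,0]]' | sed -n '2p;4p'
python3 -m inch '[[1,-0.003,-0.001,0,0],[1,-0.006,-0.002,0,0],[1,-0.009,-0.003,0,0],[1,-0.012,-0.003,0,0],[1,-0.014,-0.003,0,0]]' | sed -n '2p;4p'
python3 - <<'E'
from h import *
np.set_printoptions(precision=3,suppress=True)
for n in("scene","top"):
    p=shot(n)
    for d in ctrl.tip_of("latch_peg",p)[:1]: print(np.round(d["at"]),d["score"],atz(p,d["at"],.15))
E
```

```text
eef_pos: [0.68, -0.2075, 0.1368]
contact_force: [-0.7, 0.2, -0.2]
eef_pos: [0.6125, -0.1745, 0.1454]
contact_force: [0.9, 0.3, -0.2]
eef_pos: [0.569, -0.1906, 0.1427]
contact_force: [0.3, -0.3, 1.0]
eef_pos: [0.5387, -0.2257, 0.1418]
contact_force: [1.6, 1.2, 0.1]
eef_pos: [0.5348, -0.2371, 0.1419]
contact_force: [0.4, 7.5, 3.2]
[204. 140.] 0.52 [ 0.54  -0.253  0.15 ]
```

```bash
python3 -m inch '[[1,-0.002,0,0,0],[1,-0.002,0,0,0],[1,-0.002,0,0,0]]' | sed -n '2p;4p'
python3 -m inch '[[1,0.015,0.0,0,0],[1,0.04,0,-0.02,0],[1,0.06,0,-0.06,0],[1,0.08,0,-0.1,0],[1,0.11,0,-0.14,0]]' >/dev/null
for i in 1 2; do python3 -m inch '[[1,0.035,0.01,0,0],[1,0.07,0.02,0,0],[1,0.1,0.03,0,0],[1,0.1,0.03,0,0],[1,0.1,0.03,0,0]]' >/dev/null; done
python3 - <<'E'
from h import *
np.set_printoptions(precision=3,suppress=True)
for n in("scene","top"):
    p=shot(n)
    for q in("latch_peg","lid_edge","scoop_grip"):
        for d in ctrl.tip_of(q,p)[:1]: print(n,q,np.round(d["at"]),round(d["score"],2),atz(p,d["at"],{"l":.15,"s":.094}[q[0]]),dep(p,d["at"]))
    if n=="top": a=p["pixels"]
    else: b=p["pixels"]
cv2.imwrite("pics/end.png",cv2.resize(np.vstack([a,b])[:,:,::-1],None,fx=.78,fy=.78))
E
python3 to.py .5 0 .3 90
```

```text
eef_pos: [0.5348, -0.2371, 0.142]
contact_force: [-0.1, 10.6, 2.9]
scene latch_peg [207. 139.] 0.52 [ 0.531 -0.252  0.15 ] [ 0.533 -0.249  0.152]
scene lid_edge [233. 162.] 0.65 [ 0.561 -0.106  0.15 ] [ 0.517 -0.16   0.11 ]
scene scoop_grip [400. 219.] 0.79 [0.383 0.261 0.094] [0.397 0.266 0.104]
top latch_peg [347. 183.] 0.79 [ 0.547 -0.26   0.15 ] [ 0.552 -0.265  0.124]
top lid_edge [122. 255.] 0.74 [0.383 0.248 0.15 ] [0.363 0.111 0.637]
top scoop_grip [123. 254.] 0.73 [0.388 0.262 0.094] [0.364 0.11  0.638]
t 97.4 pos [0.6275 0.0517 0.2706] head 83.6 F [-0.6 -0.4 -0.1] open -0.00 ff 0.0
shift mm [ -65.7 -120.9  -29.4] turn -6.4
```

View pics/end.png

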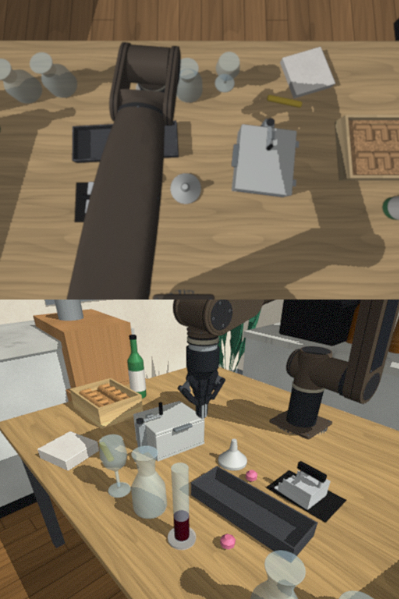

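```bash
python3 -c "
from plant import ctrl;print(ctrl.sign_off())"
```

```text
the job is handed in; nothing more can be done
None
```

I handed the job in at about 97 s of the 210 s. By the last camera checks, all six ice pieces were in the box, the lid was shut, the latch was pressed against its catch, and the scoop lay flat about 13 mm off the mat's centre. Two pieces fell onto the table during the first carry and I scooped them back in; `sign_off` gave no verdict.

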